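Shut the rotor tester's lid and key in the start sequence

ROBOT

A 7-joint arm with a two-finger parallel gripper is mounted at the origin on a cart in front of the work surface, level with it; the furniture and walls round the work are solid. World frame = base frame: x ahead of the robot, y to its left, z up, the work surface at z = 0. Lengths are in m, angles in rad, forces in N, time in s.
With the tool pointing down it reaches from about 0.425 to 0.95 m from the base axis. Payload 4.7 kg.
Tool frame: the origin (TCP) lies midway between the tips of the shut fingers; the grasp point (between the pads) lies 19 mm behind it (tcp_to_grasp is the distance from the TCP to the grasp point, in m); z points along the fingers, y is the direction in which the jaws open and shut (so a half turn about z gives the same grasp; the last joint's range is limited). The gripper opens to 85 mm and grips with 20 to 120 N. Pads are 22 mm wide; open, the fingers measure 114 mm over their backs; the gripper's body (76 mm by 85 mm) begins 54 mm behind the grasp point. The pads swing forward as they close: fully open they stand 13 mm farther back than shut.
Start: joints at [-1.279, 0.469, -0.049, 1.532, 0.024, 1.141, -0.082], TCP at [0.213, 0.641, 0.231] pointing down, gripper open.
Joint ranges: [-2.59, 2.59], [-0.33, 1.99], [-1.39, 1.29], [0.1, 2.45], [-1.04, 4.18], [0.21, 1.99], [-2.66, 2.66]. Speed limits (rad/s): [2.57, 2.57, 3.14, 3.14, 3.14, 3.14, 3.14].

INTERFACE

Orientations are given as a rotation vector (axis times angle).
In Python, from bench import * gives the robot as it stands.
- The arm moves only by the shell command python3 -m pendant 'ROWS' [FORCE]. ROWS is a JSON object of lists of equal length, an entry for each row: "xyz": the shift along the tool's x, y, z in cm, a list of three; "spin": the turn about the tool's z in degrees; "claw": the closure, from -1 (fully open) to 1 (shut), so that 0 is half open. A call has exactly 8 rows; each row shifts and turns the commanded pose from where the row before left it, along the tool's axes as they then stand; what a row does not reach is not made up. A row lasts 1/12 s, in which the tool goes at most 41.7 mm and 7.16 degrees, less where a joint would pass 70% of its speed; a pose out of reach is approached as far as the arm can. A call is refused whole if a number of a shift passes 4.17 or a number of a turn 7.16, either way. A call with a gripper value outside its range is refused whole. The fingers move at their own pace and stop on an object; FORCE is the grip in N (left out, the last holds). Time passes only in rows, so rows that do not move let the fingers close, or fill a call up. It gives the time, the measured TCP pose, the force and the opening at its end, in the units of the state.
- read_state(): the state, without advancing time (a new reading comes with each control period).
- snapshot(name): name is "side" or "top" or "wrist"; returns a dict with "pixels" (420x560x3 uint8, red, green, blue), "vertical_fov" (degrees; the focal length in pixels is half the picture's height over the tangent of half this angle, whatever the lens; pixels are square), "cx", "cy" (the principal point, pixels), "k1" (the pictures are not rectified: a ray, as slopes to the right and down, at radius r is drawn at 1 + k1 r^2 times it, then the intrinsics apply), "xyz" and "orientation" of the camera in the world. Camera axes: x right, y down, z forward; pixel columns grow to the right and rows downward; lengths in m; the calibration is good to about 2 mm. A picture is of the moment at which its call begins. There is no depth.
- sign_off(): hands the job in, once; it reports no verdict.
The state is a dict: "clock": time; "qpos": joint angles; "joint_vel": joint speeds; "joint_torque": joint torques, N m; "ee_pos": TCP position; "tool_rot": TCP orientation; "contact_force": force on the tool from outside, world axes, zero at the start; "wrist_torque": the same for the moment, N m; "finger_gap": opening from 0.0 (shut) to 1.0 (fully open).
Only numpy, scipy, OpenCV 4.12 (cv2) and the standard library are available. Lean on these libraries where they do the work, as an engineer would, in place of code of your own. Each camera call takes 0.05 s, during which the arm holds its last target.

TASK

The lid of the rotor tester has been left ajar: press it down by the black pad until it is fully shut. Then start the test by pressing the keys under the visor fully down one at a time, yellow, then blue, then green, letting each come up before the next. Do not press the red stop key, no key before the lid is shut, and leave the oil bottle, the eraser and the block of weights where they stand.

Things in the scene. Friction and masses are not known exactly. Their poses are not given: they have to be found in the camera images.
- tester: grey bench-top rotor tester, fixed, 190 mm deep, 190 wide. Origin: centre of its underside, on the bench. x points from its front (lid side) to its back, y to its left, z up. Front half: low tub with a blue-framed clear lid, its top at 64 mm when shut. Rear half: white panel that rises to the back at 35 degrees, with four round keys in a row along y
- lid (a joint): hinge of the lid: 0 = fully shut, grows as its front edge rises, up to 0.6 rad. It starts ajar. Stiff friction hinge, stays where it is left: about 4 N straight down on the pad moves it; it meets the tub at 0
- lid_pad (a point): centre of the top of the black rubber pad (24 mm front to back, 50 wide, 6 high) at the middle of the lid's front edge, the place to press on; it turns with the lid. With the lid shut it lies at x = -87, y = 0, z = 70 mm in the tester's frame
- lid_hinge (a point): middle of the lid's hinge line (which runs along the tester's y), at x = -4, y = 0, z = 61 mm in the tester's frame; the lid reaches forward (-x) from it, the pad's top is 83 mm from it along the lid and 9 above the lid's middle plane
- key_yellow (a joint): travel of the yellow key in m: 0 = up, 0.006 = fully down; spring return, about 1.5 N to start it and 5 N fully down
- key_yellow_top (a point): centre of the top of the yellow key: round yellow cap 24 mm across, 10 mm proud of a black collar 40 mm across. Its z axis points out of the panel, against the push (35 degrees from vertical, towards the tester's front). The keys stand 44 mm apart, in any order of colours
- key_blue (a joint): travel of the blue key in m: 0 = up, 0.006 = fully down; spring return, about 1.5 N to start it and 5 N fully down
- key_blue_top (a point): centre of the top of the blue key: round blue cap 24 mm across, 10 mm proud of a black collar 40 mm across. Its z axis points out of the panel, against the push (35 degrees from vertical, towards the tester's front). The keys stand 44 mm apart, in any order of colours
- key_green (a joint): travel of the green key in m: 0 = up, 0.006 = fully down; spring return, about 1.5 N to start it and 5 N fully down
- key_green_top (a point): centre of the top of the green key: round green cap 24 mm across, 10 mm proud of a black collar 40 mm across. Its z axis points out of the panel, against the push (35 degrees from vertical, towards the tester's front). The keys stand 44 mm apart, in any order of colours
- key_red (a joint): travel of the red key in m: 0 = up, 0.006 = fully down; spring return, about 1.5 N to start it and 5 N fully down
- key_red_top (a point): centre of the top of the red key: round red cap 24 mm across, 10 mm proud of a black collar 40 mm across. Its z axis points out of the panel, against the push (35 degrees from vertical, towards the tester's front). The keys stand 44 mm apart, in any order of colours
- oil_bottle: yellow oil bottle with a red spout, 38 mm across, 104 high, standing loose; origin: centre of its underside
- trial_block: aluminium block with three small brass weights on top, 32 x 56 x 27 mm, loose; origin: centre of its underside
- eraser: white eraser in a green sleeve, 21 x 42 x 13 mm, lying loose; origin: centre of its underside
- visor_edge (a point): middle of the front lower edge of the clear visor (flat, level, black front edge, 190 mm wide, 6 thick, open at the sides) that hangs over the keys: 14 mm further forward than the key tops' centres and 61 mm above them. A tool pointing straight down cannot reach the keys; one tilted 25 to 45 degrees, leaning back to the tester's front, can
- screen_edge (a point): lower left corner (seen from the robot) of the big monitor that stands right in front of the robot, never moves: its screen runs from here 450 mm to the right (-y), is 80 mm deep (40 before and behind this point, in x) and 300 mm high (z 0.32 to 0.62); below it a round foot (z 0.25) 230 mm across on a column. Fold the arm to carry the hand past it
- stand_foot (a point): centre of the top of the black foot (50 x 60 mm, 44 high) of a sensor stand left of the tester, never moves: from it a thin rod rises about 30 mm further off (+x) to z = 0.22 and on up to an arm that reaches away to the left and back at z = 0.25 to 0.32
Mind the look-alikes: they are no part of the job. Of the things that look like the oil_bottle, take the one that is farthest from the robot's base at the start.

How it is judged:
On the way, in this order (a step that is already met when the one before it is completed fails the run):
1. the lid is pressed fully shut (value of joint lid below 0.035 rad), for 0.2 s.
2. the yellow key is pressed fully down (4.5 of its 6 mm), alone and with the lid shut (value of joint key_yellow above 0.0045 m and value of joint lid below 0.035 rad and value of joint each of key_blue, key_green, key_red below 0.002 m), for 0.1 s.
3. the yellow key is let up again (value of joint key_yellow below 0.0012 m), for 0.05 s.
4. the blue key is pressed fully down (4.5 of its 6 mm), alone and with the lid shut (value of joint key_blue above 0.0045 m and value of joint lid below 0.035 rad and value of joint each of key_yellow, key_green, key_red below 0.002 m), for 0.1 s.
5. the blue key is let up again (value of joint key_blue below 0.0012 m), for 0.05 s.
6. the green key is pressed fully down (4.5 of its 6 mm), alone and with the lid shut (value of joint key_green above 0.0045 m and value of joint lid below 0.035 rad and value of joint each of key_yellow, key_blue, key_red below 0.002 m), for 0.1 s.
7. the green key is let up again (value of joint key_green below 0.0012 m), for 0.05 s.
At the end, for the whole second after the job is handed in: The lid is shut (within 0.035 rad), all four keys are up (within 1.2 mm), and the oil bottle, eraser and trial block stand still within 25 mm of where they were (value of joint lid below 0.035 rad and value of joint each of key_yellow, key_blue, key_green, key_red below 0.0012 m and distance of each of oil_bottle, trial_block, eraser from where it was at the start of the episode below 0.025 m and linear speed of each of oil_bottle, trial_block, eraser below 0.02 m/s); the robot touches nothing.
It fails at once if the red key is pressed (more than 2 mm) (value of joint key_red above 0.002 m).
It fails at once if a key is pressed while the lid is not shut (value of joint lid above 0.06 rad and value of joint any of key_yellow, key_blue, key_green, key_red above 0.002 m).
It fails at once if two keys are pressed at the same time (value of joint each of key_yellow, key_blue above 0.002 m or value of joint each of key_yellow, key_green above 0.002 m or value of joint each of key_blue, key_green above 0.002 m).
It fails at once if the oil bottle, eraser or trial block is moved more than 25 mm or tipped (distance of any of oil_bottle, trial_block, eraser from where it was at the start of the episode above 0.025 m or angle between any of oil_bottle, trial_block, eraser's own z axis and vertical above 0.35 rad).
It also fails if it takes over 58 s, if anything falls off the work surface, if the arm or the gripper's body presses on something with over 40 N, if the wrist force passes 120 N, or if a joint passes its speed limit or range.

## Working session

There is one attempt and no reset: what is moved stays moved. The work goes in short steps, Python scripts to look and compute and a shell command to move; the robot and the scene stay as the last step left them, time stands still between calls to the robot, and variables do not carry over. Pictures are saved under pics/ and viewed, and the job is handed in when it is done.

```bash
ls; mkdir -p pics; cat > h.py <<'E'
from bench import *
import numpy as np, cv2
from scipy.spatial.transform import Rotation as R
def snap(name,fn=None):
    s=snapshot(name)
    if fn: cv2.imwrite('pics/'+fn,cv2.cvtColor(s['pixels'],cv2.COLOR_RGB2BGR))
    return s
def cam(s):
    f=210/np.tan(np.radians(s['vertical_fov'])/2)
    o=np.array(s['orientation'])
    M=R.from_rotvec(o).as_matrix() if o.size==3 else o
    return f,np.array(s['xyz']),M
def ray(s,u,v):
    f,c,M=cam(s); d=np.array([(u-s['cx'])/f,(v-s['cy'])/f]); p=d.copy()
    for _ in range(30): p=d/(1+s['k1']*(p@p))
    r=M@np.array([p[0],p[1],1]); return c,r/np.linalg.norm(r)
def onz(s,u,v,z):
    c,r=ray(s,u,v); return c+r*(z-c[2])/r[2]
def proj(s,P):
    f,c,M=cam(s); q=M.T@(np.array(P)-c); p=q[:2]/q[2]; p=p*(1+s['k1']*(p@p))
    return p*f+[s['cx'],s['cy']]
def tri(obs):
    A=np.zeros((3,3));b=np.zeros(3)
    for s,u,v in obs:
        c,r=ray(s,u,v); Q=np.eye(3)-np.outer(r,r); A+=Q;b+=Q@c
    return np.linalg.solve(A,b)
E
python3 - <<'E'
from h import *
print(read_state())
import pickle
d={}
for n in('side','top','wrist'):
    s=snap(n,n+'0.png'); d[n]=s; print(n,{k:v for k,v in s.items() if k!='pixels'})
pickle.dump(d,open('s0.pkl','wb'))
E
```

```text
pics
{'clock': 0.0, 'qpos': array([-1.27889318,  0.46944079, -0.04861879,  1.53369312,  0.02409116,
        1.14099243, -0.08225267]), 'joint_vel': array([ 0.00045053,  0.00055579, -0.00030373,  0.00010152, -0.00062861,
       -0.00167633, -0.00079781]), 'joint_torque': array([-2.35825501e-04, -5.10299635e+01, -4.68709634e-02, -2.37722093e+01,
        1.06342445e-02,  7.46630161e-03, -4.53307578e-06]), 'ee_pos': array([0.2126367 , 0.64001801, 0.23026227]), 'tool_rot': array([-5.01567055e-01, -3.10103179e+00,  3.03313281e-03]), 'contact_force': array([-0.34093016,  0.65785529,  0.64597831]), 'wrist_torque': array([ 0.01205237,  0.04502591, -0.01674812]), 'finger_gap': 0.9998546789422773}
side {'vertical_fov': 42.774592896006716, 'cx': 280.06079817475563, 'cy': 210.41866850636188, 'k1': -0.09528848732384775, 'xyz': array([0.51833537, 1.25172293, 0.85519991]), 'orientation': array([-0.00961944, -2.74284151,  1.46830347])}
top {'vertical_fov': 57.71663270123214, 'cx': 280.054743400599, 'cy': 214.5794066024726, 'k1': -0.08007628674379252, 'xyz': array([0.32590791, 0.264667  , 1.02685269]), 'orientation': array([-2.10276831,  2.1584039 , -0.19130639])}
wrist {'vertical_fov': 68.62553458412349, 'cx': 272.0871700154759, 'cy': 209.21826244748252, 'k1': -0.060090473834012295, 'xyz': array([0.13278963, 0.66756409, 0.37324161]), 'orientation': array([2.31901068, 1.67253322, 0.27842002])}
```

View pics/side0.png

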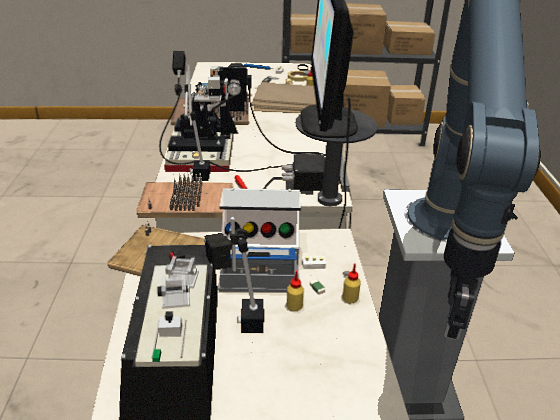

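View pics/top0.png

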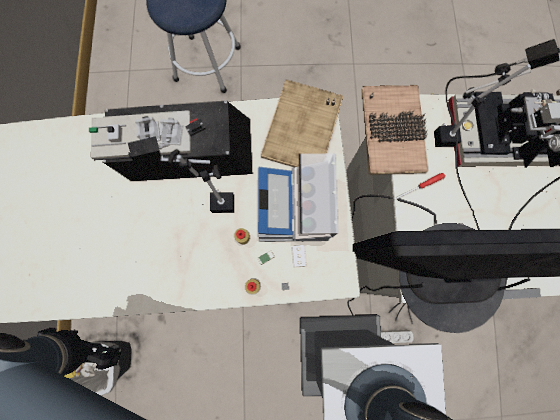

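View pics/wrist0.png

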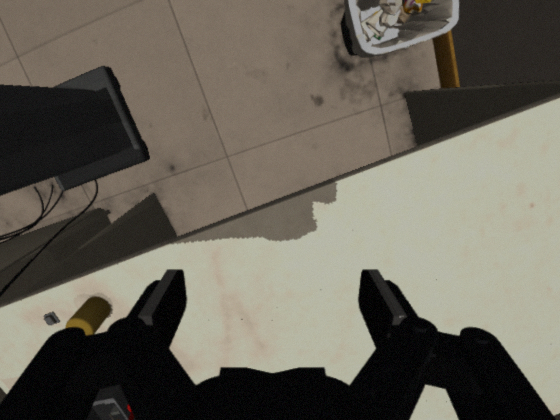

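```bash
python3 - <<'E'
from h import *
import pickle
d=pickle.load(open('s0.pkl','rb'));t=d['top']
for n,u,v,z in [('base',385,395,.1),('tub',277,201,.064),('bot1',241,236,.1),('bot2',253,286,.1),('eraser',265,258,.013),('block',299,256,.027),('grey',284,286,.01),('foot',221,202,.044),('scrL',355,247,.32),('driver',430,180,0),('tableedge right',352,200,0),('tester r edge',338,195,.13)]:
    print(n,onz(t,u,v,z).round(3))
for n,(x0,y0,x1,y1),sc in [('top',(200,90,360,310),4),('side',(190,160,370,340),4)]:
    im=d[n]['pixels'][y0:y1,x0:x1]; cv2.imwrite(f'pics/{n}0c.png',cv2.resize(im[:,:,::-1],None,fx=(sc if n=='side' else 2.7),fy=(3.3 if n=='side' else 2.7),interpolation=cv2.INTER_CUBIC))
E
```

```text
base [0.057 0.026 0.1  ]
tub [0.533 0.266 0.064]
bot1 [0.44  0.357 0.1  ]
bot2 [0.318 0.329 0.1  ]
eraser [0.39  0.302 0.013]
block [0.392 0.213 0.027]
grey [0.316 0.254 0.01 ]
foot [0.538 0.414 0.044]
scrL [0.387 0.123 0.32 ]
driver [ 0.596 -0.166  0.   ]
tableedge right [0.544 0.059 0.   ]
tester r edge [0.53  0.118 0.13 ]
```

```bash
python3 -m pendant --help 2>&1 | tail -20
```

```text
invalid input: not JSON, or not a number
```

View pics/side0c.png

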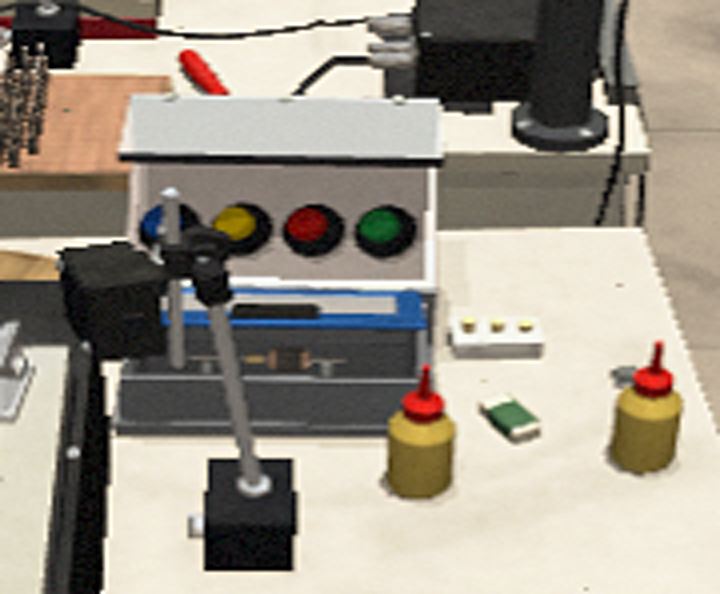

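View pics/top0c.png

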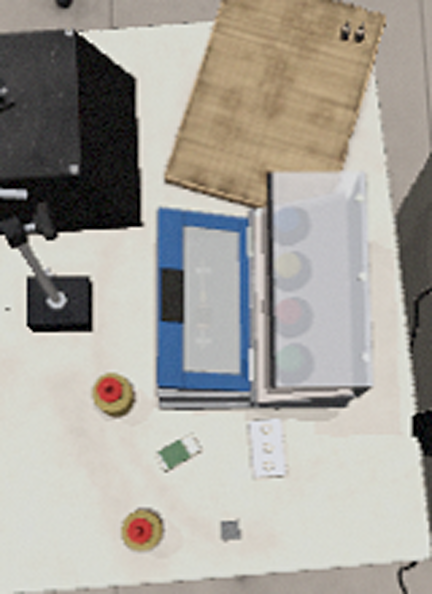

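```bash
python3 -m pendant '{"xyz":[[2.5,-3.2,0],[2.5,-3.2,0],[2.5,-3.2,0],[2.5,-3.2,0],[2.5,-3.2,0],[2.5,-3.2,0],[0,0,0],[0,0,0]],"spin":[0,0,0,0,0,0,0,0],"claw":[1,1,1,1,1,1,1,1]}'; python3 -c "
from h import *
s=read_state();print(s['qpos'].round(3),R.from_rotvec(s['tool_rot']).as_matrix().round(3))"
```

```text
clock: 0.82
ee_pos: [0.0077, 0.5046, 0.2316]
tool_rot: [-0.494, -3.102, -0.0]
contact_force: [0.6, 1.8, 0.2]
finger_gap: 0.001
[-1.512  0.197 -0.146  1.924  0.033  1.023 -0.418] [[-0.951  0.311 -0.   ]
 [ 0.311  0.951  0.   ]
 [ 0.     0.    -1.   ]]
```

```bash
python3 -m pendant '{"xyz":[[-1.2,-3.8,0],[-1.2,-3.8,0],[-1.2,-3.8,0],[-1.2,-3.8,0],[-1.2,-3.8,0],[0,0,0],[0,0,0],[0,0,0]],"spin":[0,0,0,0,0,0,0,0],"claw":[1,1,1,1,1,1,1,1]}'; python3 -c "
from h import *
s=read_state();print(s['qpos'].round(3),R.from_rotvec(s['tool_rot']).as_matrix().round(3))"
```

```text
clock: 1.48
ee_pos: [0.0075, 0.3078, 0.232]
tool_rot: [-0.504, -3.1, -0.004]
contact_force: [-0.7, 0.0, 0.9]
finger_gap: 0.002
[-1.492 -0.158 -0.167  2.286 -0.031  1.01  -0.392] [[-0.948  0.317 -0.   ]
 [ 0.317  0.948  0.002]
 [ 0.001  0.002 -1.   ]]
```

```bash
python3 -m pendant '{"xyz":[[-1.2,-3.6,0],[-1.2,-3.6,0],[-1.2,-3.6,0],[-1.2,-3.6,0],[0,0,0],[0,0,0],[0,0,0],[0,0,0]],"spin":[0,0,0,0,0,0,0,0],"claw":[1,1,1,1,1,1,1,1]}'; python3 -c "
from h import *
s=read_state();print(s['qpos'].round(3),R.from_rotvec(s['tool_rot']).as_matrix().round(3))"
```

```text
clock: 2.15
ee_pos: [0.0052, 0.2077, 0.2107]
tool_rot: [0.498, 3.096, -0.052]
contact_force: [-0.1, -0.2, -0.6]
finger_gap: 0.004
[-1.189 -0.33  -0.399  2.44  -0.147  1.046 -0.239] [[-0.95   0.314 -0.   ]
 [ 0.313  0.949 -0.033]
 [-0.01  -0.032 -0.999]]
```

```bash
python3 -m pendant '{"xyz":[[-1.2,-3.6,0],[-1.2,-3.6,0],[-1.2,-3.6,0],[0,0,0],[1.2,3.6,0],[1.2,3.6,0],[0,0,0],[0,0,0]],"spin":[0,0,0,0,0,0,0,0],"claw":[1,1,1,1,1,1,1,1]}'; python3 -c "
from h import *
s=read_state();print(s['qpos'].round(3),R.from_rotvec(s['tool_rot']).as_matrix().round(3))"
```

```text
clock: 2.82
ee_pos: [0.0062, 0.2653, 0.2062]
tool_rot: [0.492, 3.091, -0.145]
contact_force: [-0.9, -1.2, 0.5]
finger_gap: -0.001
[-1.337 -0.145 -0.309  2.342 -0.065  1.031 -0.349] [[-0.951  0.31  -0.006]
 [ 0.309  0.946 -0.092]
 [-0.023 -0.09  -0.996]]
```

```bash
python3 -m pendant '{"xyz":[[-1.2,-3.6,0],[-1.2,-3.6,0],[-1.2,-3.6,-1],[-1.2,-3.6,-1],[-1.2,-3.6,-1],[-1.2,-3.6,-1],[-1.2,-3.6,-1],[0,0,0]],"spin":[0,0,0,0,0,0,0,0],"claw":[1,1,1,1,1,1,1,1]}'; python3 -c "
from h import *
s=read_state();print(s['qpos'].round(3),R.from_rotvec(s['tool_rot']).as_matrix().round(3))"
```

```text
clock: 3.48
ee_pos: [0.0166, 0.1214, 0.2313]
tool_rot: [-0.487, -3.023, 0.516]
contact_force: [-0.4, 0.0, -0.3]
finger_gap: 0.001
[-1.589 -0.334  0.017  2.447 -0.085  1.354 -0.29 ] [[-0.95   0.299 -0.087]
 [ 0.311  0.896 -0.318]
 [-0.017 -0.329 -0.944]]
```

```bash
cat > fit.py <<'E'
import numpy as np
from scipy.optimize import least_squares
D=[([.469,1.533,1.141],.6744,.2303),([.197,1.924,1.023],.5047,.2316),([-.158,2.286,1.01],.3079,.232),([-.334,2.447,1.354],.1225,.2313)]
def fk(p,q):
    L1,L2,L3,h=p; a,b,c=np.cumsum(q)
    return L1*np.sin(a)+L2*np.sin(b)+L3*np.sin(c), h+L1*np.cos(a)+L2*np.cos(b)+L3*np.cos(c)
if __name__=='__main__':
    s=least_squares(lambda p:np.ravel([np.subtract(fk(p,q),(r,z)) for q,r,z in D]),[.4,.4,.3,.3])
    print(s.x,s.fun.round(4))
    for q2 in(-.33,0,.3,.5,.7):
        a=q2+2.45; L1,L2,L3,h=s.x
        print(q2,'wrist',L1*np.sin(q2)+L2*np.sin(a),h+L1*np.cos(q2)+L2*np.cos(a),'tip@35',fk(s.x,[q2,2.45,np.pi+.61-a]),'q6',np.pi+.61-a)
E
python3 fit.py
```

```text
[0.55776059 0.4650906  0.29166591 0.21945272] [-0.0002  0.0006  0.0002 -0.      0.0001  0.0007 -0.0002 -0.0013]
-0.33 wrist 0.21595617359519714 0.5043367558116532 tip@35 (np.float64(0.04887026334046207), np.float64(0.2652733690970718)) q6 1.6315926535897929
0 wrist 0.2966183706485754 0.41898598831821765 tip@35 (np.float64(0.1295324603938403), np.float64(0.1799226016036363)) q6 1.3015926535897928
0.3 wrist 0.342336465857129 0.32241740977352573 tip@35 (np.float64(0.17525055560239394), np.float64(0.08335402305894438)) q6 1.001592653589793
0.5 wrist 0.35596845480583983 0.2523532145431502 tip@35 (np.float64(0.18888254455110476), np.float64(0.013289827828568829)) q6 0.8015926535897928
0.7 wrist 0.3554091047848592 0.1809773803726693 tip@35 (np.float64(0.18832319453012414), np.float64(-0.05808600634191205)) q6 0.6015926535897926
```

```bash
python3 -m pendant '{"xyz":[[0.8,3.1,1.6],[0.8,3.1,1.6],[0.8,3.1,1.6],[0.8,3.1,1.6],[-1.2,-3.4,1.0],[-1.2,-3.4,1.0],[-1.2,-3.4,1.0],[0,0,0]],"spin":[0,0,0,0,0,0,0,0],"claw":[1,1,1,1,1,1,1,1]}'; python3 -c "
from h import *
s=read_state();print(s['qpos'].round(3),R.from_rotvec(s['tool_rot']).as_matrix().round(3))"
```

```text
clock: 4.15
ee_pos: [0.0218, 0.1989, 0.1308]
tool_rot: [-0.492, -3.018, 0.539]
contact_force: [-0.8, -0.1, 0.1]
finger_gap: 0.002
[-0.951  0.074 -0.606  2.431 -0.055  0.989 -0.277] [[-0.949  0.302 -0.091]
 [ 0.315  0.89  -0.331]
 [-0.019 -0.343 -0.939]]
```

```bash
python3 -m pendant '{"xyz":[[-1.2,-3.6,0],[-1.2,-3.6,0],[-1.2,-3.6,0],[0,0,0],[0,0,0],[0,0,0],[0,0,0],[0,0,0]],"spin":[0,0,0,0,0,0,0,0],"claw":[1,1,1,1,1,1,1,1]}'; python3 -c "
from h import *
s=read_state();print(s['qpos'].round(3),R.from_rotvec(s['tool_rot']).as_matrix().round(3))"
```

```text
clock: 4.82
ee_pos: [0.0248, 0.1838, 0.1496]
tool_rot: [-0.473, -3.007, 0.481]
contact_force: [0.3, 0.6, -0.1]
finger_gap: -0.003
[-0.521 -0.021 -0.943  2.437 -0.105  1.03  -0.134] [[-0.951  0.29  -0.106]
 [ 0.309  0.904 -0.295]
 [ 0.011 -0.313 -0.95 ]]
```

```bash
python3 -m pendant '{"xyz":[[-1.2,-3.6,0.5],[-1.2,-3.6,0.5],[-1.2,-3.6,0.5],[-1.2,-3.6,0.5],[0,0,0],[0,0,0],[0,0,0],[0,0,0]],"spin":[0,0,0,0,0,0,0,0],"claw":[1,1,1,1,1,1,1,1]}'; python3 -c "
from h import *
s=read_state();print(s['qpos'].round(3),R.from_rotvec(s['tool_rot']).as_matrix().round(3))"
```

```text
clock: 5.48
ee_pos: [0.0403, 0.1313, 0.1981]
tool_rot: [-0.463, -3.007, 0.476]
contact_force: [0.5, 0.3, -0.2]
finger_gap: -0.002
[-0.277 -0.327 -0.871  2.446 -0.218  1.24   0.288] [[-0.953  0.284 -0.107]
 [ 0.303  0.907 -0.292]
 [ 0.014 -0.311 -0.95 ]]
```

```bash
python3 -m pendant '{"xyz":[[3.7,-0.5,0.3],[3.7,-0.5,0.3],[3.7,-0.5,0.3],[3.7,-0.7,0.3],[3.7,-0.7,0.3],[-2.5,-2.7,-0.9],[-2.5,-2.7,-0.9],[0,0,0]],"spin":[0,0,0,0,0,0,0,0],"claw":[1,1,1,1,1,1,1,1]}'; python3 -c "
from h import *
s=read_state();print(s['qpos'].round(3),R.from_rotvec(s['tool_rot']).as_matrix().round(3))"
```

```text
clock: 6.15
ee_pos: [-0.1312, 0.134, 0.2097]
tool_rot: [-0.454, -3.02, 0.471]
contact_force: [-0.1, 0.1, 0.0]
finger_gap: 0.002
[-1.016 -0.32  -0.878  2.408 -0.437  1.249 -0.359] [[-0.956  0.279 -0.096]
 [ 0.295  0.91  -0.29 ]
 [ 0.006 -0.305 -0.952]]
```

```bash
python3 -m pendant '{"xyz":[[-2.5,-2.7,-0.9],[-2.5,-2.7,-0.9],[-2.5,-2.7,-0.9],[-2.5,-2.7,-0.9],[0,0,0],[0,0,0],[0,0,0],[0,0,0]],"spin":[0,0,0,0,0,0,0,0],"claw":[1,1,1,1,1,1,1,1]}'; python3 -c "
from h import *
s=read_state();print(s['qpos'].round(3),R.from_rotvec(s['tool_rot']).as_matrix().round(3))"
```

```text
clock: 6.82
ee_pos: [-0.1174, 0.1174, 0.2251]
tool_rot: [-0.483, -3.023, 0.448]
contact_force: [0.5, 0.4, -0.3]
finger_gap: 0.003
[-1.591 -0.328 -0.428  2.433 -0.348  1.255 -0.579] [[-0.95   0.298 -0.092]
 [ 0.312  0.909 -0.275]
 [ 0.002 -0.29  -0.957]]
```

```bash
python3 -m pendant '{"xyz":[[-2.5,-2.7,-0.9],[-2.5,-2.7,-0.9],[-2.5,-2.7,-0.9],[-2.5,-2.7,-0.9],[-2.5,-2.7,-0.9],[0,0,0],[0,0,0],[0,0,0]],"spin":[0,0,0,0,0,0,0,0],"claw":[1,1,1,1,1,1,1,1]}'; python3 -c "
from h import *
s=read_state();print(s['qpos'].round(3),R.from_rotvec(s['tool_rot']).as_matrix().round(3))"
```

```text
clock: 7.48
ee_pos: [-0.1038, 0.0931, 0.233]
tool_rot: [-0.495, -3.025, 0.573]
contact_force: [-1.0, 0.6, 0.7]
finger_gap: 0.007
[-1.74  -0.332 -0.29   2.445 -0.325  1.332 -0.626] [[-0.949  0.304 -0.081]
 [ 0.312  0.882 -0.353]
 [-0.036 -0.36  -0.932]]
```

```bash
python3 -m pendant '{"xyz":[[-2.3,-2.9,-1.2],[-2.3,-2.9,-1.2],[-2.3,-2.9,-1.2],[-2.3,-2.9,-1.2],[-2.3,-2.9,-1.2],[0,0,0],[0,0,0],[0,0,0]],"spin":[0,0,0,0,0,0,0,0],"claw":[1,1,1,1,1,1,1,1]}'; python3 -c "
from h import *
s=read_state();print(s['qpos'].round(3),R.from_rotvec(s['tool_rot']).as_matrix().round(3))"
```

```text
clock: 8.15
ee_pos: [-0.097, 0.0672, 0.247]
tool_rot: [0.495, 3.011, -0.729]
contact_force: [-0.2, 0.2, -0.7]
finger_gap: 0.005
[-1.897 -0.333 -0.163  2.446 -0.323  1.426 -0.683] [[-0.95   0.304 -0.069]
 [ 0.302  0.842 -0.447]
 [-0.078 -0.445 -0.892]]
```

```bash
python3 -m pendant '{"xyz":[[-2.1,-3.0,-1.3],[-2.1,-3.0,-1.3],[-2.1,-3.0,-1.3],[0,0,0],[1.5,3.5,0],[1.5,3.5,0],[1.5,3.5,0],[0,0,0]],"spin":[0,0,0,0,0,0,0,0],"claw":[1,1,1,1,1,1,1,1]}'; python3 -c "
from h import *
s=read_state();print(s['qpos'].round(3),R.from_rotvec(s['tool_rot']).as_matrix().round(3))"
```

```text
clock: 8.82
ee_pos: [-0.106, 0.1574, 0.203]
tool_rot: [0.496, 2.964, -0.813]
contact_force: [-0.9, 0.9, 0.5]
finger_gap: 0.001
[-1.729 -0.015 -0.246  2.355 -0.266  1.283 -0.596] [[-0.949  0.311 -0.056]
 [ 0.296  0.813 -0.502]
 [-0.11  -0.492 -0.863]]
```

```bash
python3 - <<'E'
from h import *
import pickle
d=pickle.load(open('s0.pkl','rb'))
for n,(x0,y0,x1,y1) in [('top',(250,140,345,250)),('side',(200,180,310,300))]:
    im=d[n]['pixels'][y0:y1,x0:x1]; b=cv2.resize(im[:,:,::-1],None,fx=5.4,fy=5.4,interpolation=cv2.INTER_CUBIC)
    for i in range(x0-x0%10+10,x1,10): cv2.line(b,(int((i-x0)*5.4),0),(int((i-x0)*5.4),4+4*(i%50==0)),(0,0,255),1)
    for i in range(y0-y0%10+10,y1,10): cv2.line(b,(0,int((i-y0)*5.4)),(4+4*(i%50==0),int((i-y0)*5.4)),(0,0,255),1)
    cv2.imwrite(f'pics/{n}0d.png',b[:600,:800])
    hsv=cv2.cvtColor(np.ascontiguousarray(im),cv2.COLOR_RGB2HSV)
    for c,lo,hi in [('yel',20,35),('blu',105,125),('grn',50,85),('red',0,6),('red2',172,180)]:
        for sm in ([25] if n=='top' else [120]):
            m=((hsv[...,0]>=lo)&(hsv[...,0]<=hi)&(hsv[...,1]>sm)&(hsv[...,2]>40)).astype(np.uint8)
            k,l,st,ce=cv2.connectedComponentsWithStats(m)
            print(n,c,[(tuple((ce[i]+[x0,y0]).round(1)),st[i,4]) for i in range(1,k) if st[i,4]>15])
E
```

```text
top yel [((np.float64(260.4), np.float64(200.3)), np.int32(18))]
top blu [((np.float64(273.4), np.float64(201.3)), np.int32(1056))]
top grn []
top red []
top red2 []
side yel [((np.float64(248.4), np.float64(227.2)), np.int32(82)), ((np.float64(294.3), np.float64(293.1)), np.int32(201))]
side blu [((np.float64(227.4), np.float64(226.9)), np.int32(29)), ((np.float64(276.2), np.float64(254.7)), np.int32(297)), ((np.float64(238.5), np.float64(256.1)), np.int32(30))]
side grn [((np.float64(284.4), np.float64(228.0)), np.int32(79))]
side red [((np.float64(241.0), np.float64(183.8)), np.int32(55)), ((np.float64(266.2), np.float64(227.7)), np.int32(67)), ((np.float64(295.2), np.float64(281.3)), np.int32(89))]
side red2 []
```

View pics/top0d.png

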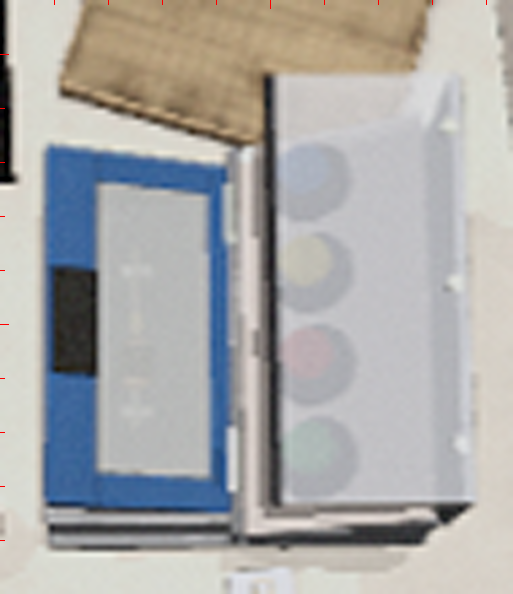

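View pics/side0d.png

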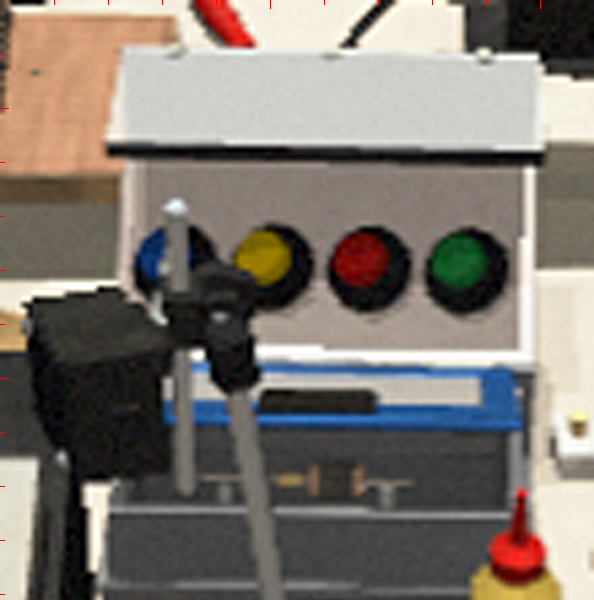

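```bash
python3 - <<'E'
from h import *
import pickle
d=pickle.load(open('s0.pkl','rb'));t=d['top'];s=d['side']
def T(n,a,b):
    P=tri([(t,*a),(s,*b)]); print(n,P.round(4),(proj(t,P)-a).round(1),(proj(s,P)-b).round(1)); return P
Y=T('yel',(306.1,187.8),(248.4,227.2))
Rr=T('red',(306.9,205.4),(266.2,227.7))
G=T('grn',(307,222),(284.4,228.0))
T('pad',(263.7,199.3),(258.9,254.1))
# lid corners top: crop(48,147),(45,505)
c=lambda x,y,o:(x/5.4+o[0],y/5.4+o[1])
ot=(250,140);os=(200,180)
T('visL',c(268,75,ot),c(108,150,os)); T('visR',c(275,505,ot),c(543,157,os))
T('lidcorner near',c(45,507,ot),c(522,425,os))
T('foot',(221,202),(252,309))
print('rodtop?')
for z in(.2,.25,.3): print(z,onz(t,*c(0,0,(0,0)),z))
E
```

```text
yel [0.5565 0.1927 0.1003] [-0.   0.2] [-0.2 -0.1]
red [0.5126 0.1922 0.0986] [ 0.  -0.1] [0.1 0. ]
grn [0.4696 0.1939 0.0996] [-0.   0.3] [-0.3 -0.1]
pad [0.5296 0.2993 0.1018] [-0.   0.1] [-0.2 -0. ]
visL [0.6219 0.2101 0.1676] [-0.1  0.5] [-0.4 -0.2]
visR [0.4337 0.2138 0.168 ] [-0.  0.] [-0. -0.]
lidcorner near [0.4442 0.314  0.1008] [ 0.  -0.1] [0.1 0. ]
foot [0.5407 0.4143 0.042 ] [ 0.1 -0.7] [0.8 0.2]
rodtop?
0.2 [1.07871695 0.99804341 0.2       ]
0.25 [1.03319439 0.95369595 0.25      ]
0.3 [0.98767183 0.90934848 0.3       ]
```

```bash
python3 - <<'E'
from h import *
im=snap('top','top1.png'); im2=snap('side','side1.png')
import pickle; pickle.dump({'top':im,'side':im2},open('s1.pkl','wb'))
a=im['pixels'][110:260,140:350]; b=im2['pixels'][200:350,180:370]
cv2.imwrite('pics/t1.png',cv2.resize(a[:,:,::-1],None,fx=3.8,fy=3.8,interpolation=cv2.INTER_CUBIC))
cv2.imwrite('pics/sd1.png',cv2.resize(b[:,:,::-1],None,fx=4,fy=4,interpolation=cv2.INTER_CUBIC))
E
```

```text
(no output)
```

View pics/t1.png

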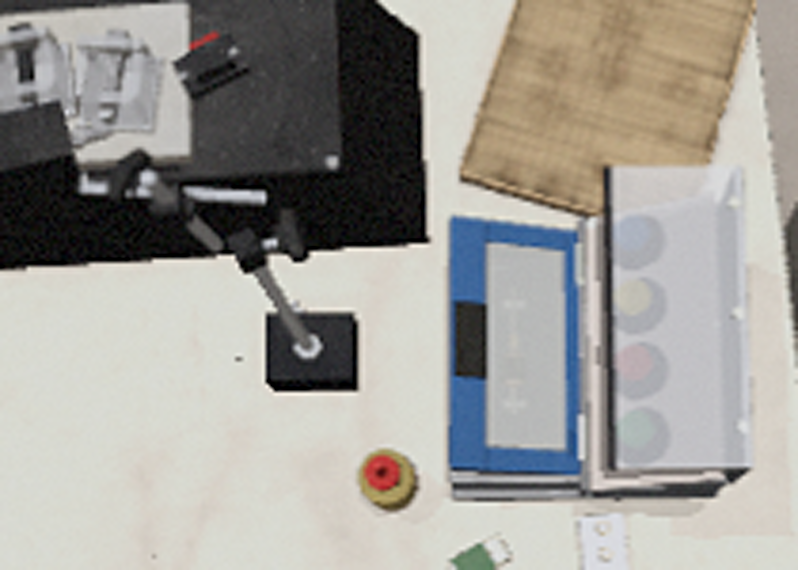

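View pics/sd1.png

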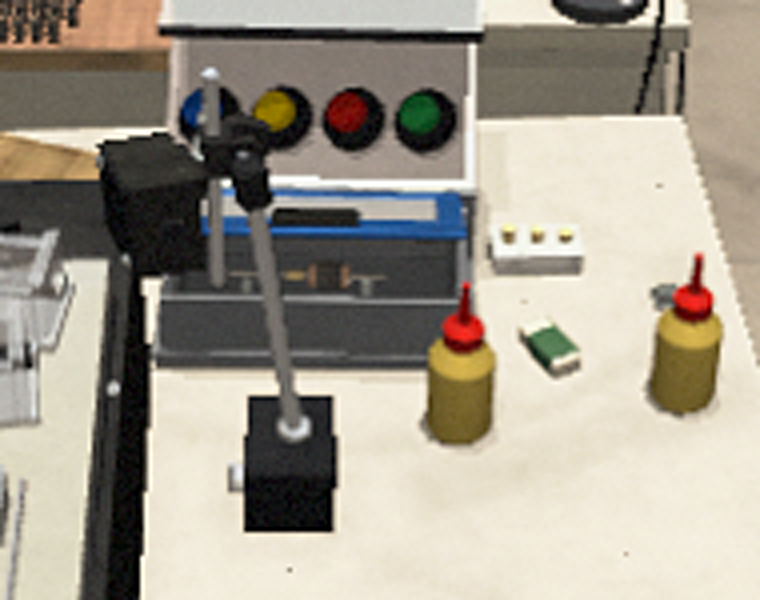

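View pics/top1.png

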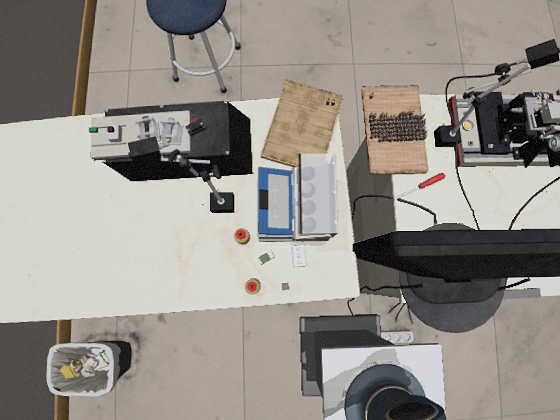

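```bash
python3 - <<'E'
from h import *
import pickle
d=pickle.load(open('s1.pkl','rb'));t=d['top'];s=d['side']
ct=lambda x,y:(x/3.8+140,y/3.8+110); cs=lambda x,y:(x/4+180,y/4+200)
def T(n,a,b):
    P=tri([(t,*a),(s,*b)]); print(n,P.round(4),(proj(t,P)-a).round(1),(proj(s,P)-b).round(1)); return P
T('rodbase',ct(307,343),cs(294,428))
T('clamp1',ct(245,250),cs(252,185))
T('clamp2',ct(290,235),cs(270,130))
T('tubeTop',ct(265,197),cs(210,75))
T('tubebot',ct(82,185),cs(218,280))
T('tubeTop/rev',ct(82,185),cs(210,75))
T('sensor',ct(30,140),cs(150,150))
E
```

```text
rodbase [0.5406 0.4143 0.049 ] [-0.1  0.5] [-0.6 -0.2]
clamp1 [0.5594 0.4242 0.2199] [-0.   0.4] [-0.4 -0.1]
clamp2 [0.5571 0.3963 0.2349] [-0.4  3.1] [-3.3 -1.1]
tubeTop [0.5773 0.4036 0.2694] [ 0.1 -0.8] [0.8 0.3]
tubebot [0.5821 0.5152 0.2413] [-0.7  5.9] [-6.8 -2.3]
tubeTop/rev [0.5697 0.4871 0.3264] [ 0.1 -1.7] [1.8 0.6]
sensor [0.5969 0.5205 0.3118] [-0.  0.] [-0. -0.]
```

```bash
cat >> h.py <<'E'
L1,L2,L3,H=0.5578,.4651,.2917,.2195
def fk(q,sg=(-1,-1,-1),full=False):
    A=R.from_euler('z',-q[0]); B=A*R.from_euler('y',q[1]); C=B*R.from_euler('z',sg[0]*q[2])*R.from_euler('y',q[3])
    D=C*R.from_euler('z',sg[1]*q[4])*R.from_euler('y',q[5]); z=np.array([0,0,1.])
    e=np.array([0,0,H])+B.apply(z)*L1; w=e+C.apply(z)*L2; t=w+D.apply(z)*L3
    return (e,w,t,D.apply(z))
def st():
    s=read_state(); M=R.from_rotvec(s['tool_rot']).as_matrix(); e,w,t,_=fk(s['qpos'])
    print('q',s['qpos'].round(2),'p',s['ee_pos'].round(4),'F',s['contact_force'].round(1),'t',round(s['clock'],2)); print('M',M.round(3).tolist()); print('elbow',e.round(3),'wrist',w.round(3)); return s,M
def to(P):
    s,M=st(); d=M.T@(np.array(P)-s['ee_pos'])*100; print('tool cm',d.round(2),'norm',np.linalg.norm(d).round(2)); return d
E
python3 - <<'E'
from h import *
import itertools
q=read_state()['qpos']
qs=[q,[-.277,-.327,-.871,2.446,-.218,1.240,.288]]
for sg in itertools.product((1,-1),(1,-1)):
    for qq in qs: print(sg,[x.round(3) for x in fk(qq,sg)[2:]])
E
```

```text
(1, 1) [array([0.091, 0.186, 0.204]), array([ 0.208, -0.46 , -0.863])]
(1, 1) [array([ 0.104, -0.131,  0.194]), array([-0.245,  0.192, -0.95 ])]
(1, -1) [array([-0.056,  0.2  ,  0.205]), array([-0.298, -0.414, -0.86 ])]
(1, -1) [array([ 0.166, -0.034,  0.223]), array([-0.032,  0.526, -0.85 ])]
(-1, 1) [array([-0.008,  0.207,  0.205]), array([ 0.412, -0.301, -0.86 ])]
(-1, 1) [array([0.123, 0.116, 0.223]), array([ 0.249, -0.464, -0.85 ])]
(-1, -1) [array([-0.144,  0.149,  0.204]), array([-0.055, -0.502, -0.863])]
(-1, -1) [array([0.019, 0.166, 0.194]), array([-0.108, -0.292, -0.95 ])]
```

```bash
python3 - <<'E'
s=open('h.py').read()
s=s.replace("e=np.array([0,0,H])+B","o=np.array([0,0,H])+.039*np.array([-np.sin(q[0]),-np.cos(q[0]),0]); e=o+B")
s+='''
def clr(q):
    e,w,t,z=fk(q); lo=np.array([.347,-.327,.32]);hi=np.array([.427,.123,.62])
    o=np.array([0,0,H])+.039*np.array([-np.sin(q[0]),-np.cos(q[0]),0])
    out=[]
    for a,b in ((o,e),(e,w),(w,t)):
        out.append(min(np.linalg.norm(p-np.clip(p,lo,hi)) for p in a+(b-a)*np.linspace(0,1,60)[:,None]))
    return np.round(out,3)
from scipy.optimize import least_squares
def ik(P,z,q3,q0):
    lo=[-2.59,-.33,0,.1,-1.04,.21];hi=[2.59,1.99,0,2.45,4.18,1.99]
    f=lambda v:np.r_[(fk([v[0],v[1],q3,v[2],v[3],v[4]])[2]-P)*5,fk([v[0],v[1],q3,v[2],v[3],v[4]])[3]-z]
    r=least_squares(f,[q0[0],q0[1],q0[3],q0[4],q0[5]],bounds=([-2.59,-.33,.1,-1.04,.21],[2.59,1.99,2.45,4.18,1.99]))
    v=r.x; return np.r_[v[0],v[1],q3,v[2],v[3],v[4]],np.abs(r.fun).max()
'''
open('h.py','w').write(s)
E
python3 - <<'E'
from h import *
q=read_state()['qpos']; print(fk(q)[2],clr(q))
z=np.array([-.056,-.502,-.863]);z/=np.linalg.norm(z)
q0=[-.6,.4,0,1.7,.3,1.2]
for n,P in [('pad',(.485,.3,.07)),('grn',(.47,.193,.1)),('yel',(.5565,.193,.1)),('blu',(.6,.193,.1))]:
    for q3 in(-.9,-.5,-.25,0,.3,.6):
        v,e=ik(P,z,q3,q0); el,w,_,_=fk(v); print(n,q3,v.round(2),round(e,4),'el',el.round(2),'w',w.round(2),clr(v))
E
```

```text
[-0.10592444  0.15499256  0.20389498] [0.307 0.343 0.456]
pad -0.9 [-0.22  0.89 -0.9   1.65  0.84  1.54] 0.0 el [0.43 0.06 0.57] w [0.5  0.45 0.32] [0.    0.006 0.286]
pad -0.5 [-0.45  0.74 -0.5   1.67  0.61  1.36] 0.0 el [0.36 0.13 0.63] w [0.5  0.45 0.32] [0.002 0.012 0.286]
pad -0.25 [-0.62  0.69 -0.25  1.68  0.48  1.28] 0.0 el [0.31 0.17 0.65] w [0.5  0.45 0.32] [0.063 0.067 0.286]
pad 0 [-0.79  0.67  0.    1.7   0.34  1.22] 0.0 el [0.27 0.22 0.66] w [0.5  0.45 0.32] [0.12  0.125 0.286]
pad 0.3 [-0.99  0.68  0.3   1.72  0.18  1.17] 0.0 el [0.22 0.27 0.65] w [0.5  0.45 0.32] [0.184 0.192 0.286]
pad 0.6 [-1.19  0.73  0.6   1.74 -0.01  1.14] 0.0 el [0.18 0.33 0.63] w [0.5  0.45 0.32] [0.237 0.254 0.286]
grn -0.9 [-0.05  0.75 -0.9   1.83  0.81  1.46] 0.0 el [ 0.38 -0.02  0.63] w [0.49 0.34 0.35] [0.    0.    0.179]
grn -0.5 [-0.31  0.6  -0.5   1.85  0.62  1.28] 0.0 el [0.31 0.06 0.68] w [0.49 0.34 0.35] [0.061 0.    0.179]
grn -0.25 [-0.49  0.55 -0.25  1.87  0.51  1.21] 0.0 el [0.28 0.1  0.69] w [0.49 0.34 0.35] [0.097 0.04  0.179]
grn 0 [-0.68  0.53  0.    1.88  0.4   1.15] 0.0 el [
[... 884 characters left out ...]
5] w [0.57 0.34 0.35] [0.186 0.172 0.22 ]
blu -0.9 [-0.02  0.89 -0.9   1.55  0.93  1.59] 0.0 el [ 0.43 -0.03  0.57] w [0.62 0.34 0.35] [0.    0.008 0.249]
blu -0.5 [-0.24  0.75 -0.5   1.57  0.7   1.4 ] 0.0 el [0.38 0.05 0.63] w [0.62 0.34 0.35] [0.    0.    0.249]
blu -0.25 [-0.4   0.7  -0.25  1.59  0.57  1.31] 0.0 el [0.35 0.1  0.65] w [0.62 0.34 0.35] [0.017 0.002 0.249]
blu 0 [-0.56  0.68  0.    1.6   0.43  1.24] 0.0 el [0.32 0.15 0.65] w [0.62 0.34 0.35] [0.05  0.045 0.249]
blu 0.3 [-0.76  0.69  0.3   1.62  0.26  1.18] 0.0 el [0.28 0.21 0.65] w [0.62 0.34 0.35] [0.11  0.108 0.249]
blu 0.6 [-0.95  0.74  0.6   1.64  0.07  1.14] 0.0 el [0.25 0.28 0.63] w [0.62 0.34 0.35] [0.17  0.171 0.249]
```

```bash
cat > sim.py <<'E'
from h import *
LO=np.array([-2.59,-.33,-1.39,.1,-1.04,.21,-2.66]);HI=np.array([2.59,1.99,1.29,2.45,4.18,1.99,2.66])
def fk6(q,off):
    D=R.from_euler('z',-q[0])*R.from_euler('y',q[1])*R.from_euler('z',-q[2])*R.from_euler('y',q[3])*R.from_euler('z',-q[4])*R.from_euler('y',q[5])*R.from_euler('z',-q[6]+off)
    return fk(q)[2],D
def err(q,P,M,off):
    p,D=fk6(q,off); return np.r_[P-p,(M*D.inv()).as_rotvec()]
def jac(q,off):
    p,D=fk6(q,off); J=np.zeros((6,7))
    for i in range(7):
        k=np.array(q,float);k[i]+=1e-5; p2,D2=fk6(k,off); J[:,i]=np.r_[p2-p,(D2*D.inv()).as_rotvec()]/1e-5
    return J
def solve(q,P,M,off,wr=1.0,it=30,lam=1e-2):
    q=np.array(q,float); W=np.r_[1,1,1,wr,wr,wr]
    for _ in range(it):
        e=err(q,P,M,off)*W; J=W[:,None]*jac(q,off)
        q=np.clip(q+J.T@np.linalg.solve(J@J.T+lam**2*np.eye(6),e),LO,HI)
    return q
def run(q,rows,off,spin=None,**k):
    for i,r in enumerate(rows):
        p,D=fk6(q,off); q=solve(q,p+D.apply(np.array(r)/100),D*R.from_euler('z',0 if spin is None else spin[i],degrees=True),off,**k)
    return q
s=read_state(); M=R.from_rotvec(s['tool_rot'])
_,D=fk6(s['qpos'],0); OFF=(D.inv()*M).as_rotvec()
if __name__=='__main__':
    print(OFF); OFF=OFF[2]
    q0=[-1.27889318,  0.46944079, -0.04861879,  1.53369312,  0.02409116,1.14099243, -0.08225267]
    print(fk6(q0,OFF)[0])
    q=run(q0,[[2.5,-3.2,0]]*6,OFF); print(q.round(3)); 
    q=run(q,[[-1.2,-3.8,0]]*5,OFF); print(q.round(3))
    q=run(q,[[-1.2,-3.6,0]]*4,OFF); print(q.round(3))
    q=[-1.337,-0.145,-0.309,2.342,-0.065,1.031,-0.349]
    q=run(q,[[-1.2,-3.6,0]]*2+[[-1.2,-3.6,-1]]*5,OFF); print(q.round(3))
E
python3 sim.py
```

```text
[ 3.15994107e-16 -7.39888640e-16  1.57079633e+00]
[0.20955904 0.64037241 0.23063268]
[-1.505  0.206 -0.15   1.917  0.035  1.023 -0.42 ]
[-1.477 -0.148 -0.181  2.28  -0.032  1.01  -0.39 ]
[-1.375 -0.33  -0.234  2.45  -0.117  1.161 -0.284]
[-1.127 -0.33  -0.223  2.433 -0.104  1.643 -0.021]
```

```bash
cat > path.py <<'E'
from sim import *
off=OFF[2]
def go(q,P,step=.04,spin=0):
    p,D=fk6(q,off); n=max(1,int(np.ceil(np.linalg.norm(np.array(P)-p)/step)),int(np.ceil(abs(spin)/7)))
    for i in range(1,n+1): q=solve(q,p+(np.array(P)-p)*i/n,D*R.from_euler('z',spin*i/n,degrees=True),off,it=6)
    return q
E
python3 - <<'E'
from path import *
q=s['qpos']; p=s['ee_pos']
paths={'direct':[(.0,.3,.3),(.3,.35,.3),(.485,.35,.2)],
'out':[(-.1,.6,.25),(.3,.6,.25),(.485,.35,.2)],
'outhigh':[(-.1,.5,.6),(.4,.5,.6),(.485,.35,.2)],
'high':[(-.1,.2,.7),(.4,.2,.7),(.485,.35,.2)],
'far':[(-.4,.6,.25),(.0,.8,.25),(.4,.7,.25),(.485,.35,.2)],
'neg':[(-.4,.2,.25),(-.4,.5,.25),(0,.6,.25),(.485,.35,.2)],
'neghigh':[(-.4,.2,.5),(-.4,.5,.5),(0,.6,.3),(.485,.35,.2)]}
for n,w in paths.items():
    for sp in (0,70,-110):
        k=q
        k=go(k,p+[0,.1,0.05],spin=sp)
        for P in w: k=go(k,P)
        m=fk6(k,off)[0]; print(n,sp,k.round(2),m.round(3),clr(k))
E
```

```text
direct 0 [-1.01  0.58  0.27  1.55  0.19  1.45  0.42] [0.485 0.35  0.2  ] [0.192 0.19  0.263]
direct 70 [-1.02  0.58  0.28  1.55  0.19  1.45 -0.8 ] [0.485 0.35  0.2  ] [0.193 0.191 0.263]
direct -110 [-1.    0.58  0.25  1.55  0.2   1.45  2.33] [0.485 0.35  0.2  ] [0.189 0.187 0.263]
out 0 [-0.91  0.57  0.12  1.54  0.25  1.47  0.36] [0.485 0.35  0.2  ] [0.166 0.164 0.263]
out 70 [-0.92  0.57  0.13  1.54  0.25  1.47 -0.86] [0.485 0.35  0.2  ] [0.168 0.166 0.263]
out -110 [-0.9   0.57  0.1   1.53  0.26  1.47  2.27] [0.485 0.35  0.2  ] [0.163 0.161 0.263]
outhigh 0 [-0.7   0.37  0.04  1.76 -0.07  1.01  0.57] [0.485 0.35  0.2  ] [0.194 0.086 0.225]
outhigh 70 [-0.7   0.37  0.05  1.76 -0.08  1.01 -0.65] [0.485 0.35  0.2  ] [0.195 0.087 0.225]
outhigh -110 [-0.69  0.37  0.03  1.76 -0.07  1.    2.49] [0.485 0.35  0.2  ] [0.193 0.084 0.224]
high 0 [-1.33  0.35  0.78  1.92 -0.27  0.81  0.73] [0.485 0.35  0.2  ] [0.274 0.155 0.21 ]
high 70 [-1.33  0.35  0.78  1.92 -0.27  0.81 -0.5 ] [0.485 0.35  0.2  ] [0.274 0.155 0.21 ]
high -110 [-1.18  0.32  0.61  1.91 -0.27  0.81  2.55] [0.485 0.35  0.2  ] 
[... 153 characters left out ...]
 -0.86] [0.485 0.35  0.2  ] [0.153 0.139 0.263]
far -110 [-0.81  0.53  0.    1.56  0.24  1.4   2.27] [0.485 0.35  0.2  ] [0.149 0.135 0.263]
neg 0 [-0.86  0.57  0.03  1.53  0.29  1.48  0.32] [0.485 0.35  0.2  ] [0.152 0.15  0.263]
neg 70 [-0.86  0.57  0.04  1.53  0.28  1.48 -0.89] [0.485 0.35  0.2  ] [0.154 0.152 0.263]
neg -110 [-0.85  0.57  0.02  1.53  0.29  1.48  2.24] [0.485 0.35  0.2  ] [0.149 0.147 0.263]
neghigh 0 [-0.78  0.58 -0.05  1.51  0.27  1.49  0.32] [0.485 0.35  0.2  ] [0.132 0.127 0.263]
neghigh 70 [-0.78  0.58 -0.04  1.51  0.26  1.49 -0.9 ] [0.485 0.35  0.2  ] [0.134 0.129 0.263]
neghigh -110 [-0.76  0.58 -0.07  1.51  0.27  1.5   2.23] [0.485 0.35  0.2  ] [0.129 0.124 0.263]
```

```bash
python3 - <<'E'
from path import *
q=s['qpos']; p=s['ee_pos']
for w in ([(.0,.3,.3),(.3,.35,.3),(.475,.35,.2)],[(.0,.22,.22),(.2,.25,.25),(.3,.3,.3),(.475,.35,.2)]):
    k=q; k=go(k,w[0],spin=70)
    for P in w[1:]+[(.475,.297,.13),(.475,.297,.07),(.475,.32,.15),(.5,.3,.2),(.55,.24,.17),(.5565,.2,.11),(.5565,.193,.1),(.5565,.22,.15),(.6,.22,.15),(.6,.193,.1),(.6,.22,.15),(.47,.22,.15),(.47,.193,.1)]:
        k=go(k,P); m=fk6(k,off)[0]; print(P,k.round(2),fk(k)[0].round(2),clr(k))
    print()
E
```

```text
(0.3, 0.35, 0.3) [-1.24  0.3   0.21  1.73  0.16  1.61 -1.03] [0.09 0.14 0.75] [0.268 0.236 0.233]
(0.475, 0.35, 0.2) [-1.03  0.57  0.28  1.57  0.18  1.44 -0.81] [0.19 0.24 0.69] [0.197 0.194 0.261]
(0.475, 0.297, 0.13) [-0.99  0.59  0.28  1.72  0.2   1.26 -0.8 ] [0.2  0.24 0.68] [0.185 0.178 0.251]
(0.475, 0.297, 0.07) [-0.98  0.67  0.27  1.75  0.19  1.16 -0.83] [0.22 0.26 0.66] [0.181 0.187 0.282]
(0.475, 0.32, 0.15) [-1.01  0.59  0.28  1.66  0.19  1.32 -0.81] [0.2  0.24 0.68] [0.19  0.186 0.261]
(0.5, 0.3, 0.2) [-0.97  0.54  0.3   1.61  0.21  1.4  -0.75] [0.19 0.22 0.7 ] [0.185 0.167 0.226]
(0.55, 0.24, 0.17) [-0.87  0.58  0.32  1.63  0.24  1.31 -0.66] [0.23 0.21 0.69] [0.155 0.133 0.217]
(0.5565, 0.2, 0.11) [-0.83  0.63  0.32  1.71  0.25  1.17 -0.65] [0.25 0.21 0.67] [0.136 0.121 0.22 ]
(0.5565, 0.193, 0.1) [-0.82  0.64  0.33  1.73  0.25  1.14 -0.65] [0.25 0.22 0.67] [0.133 0.119 0.22 ]
(0.5565, 0.22, 0.15) [-0.85  0.59  0.33  1.66  0.24  1.26 -0.64] [0.24 0.21 0.68] [0.146 0.125 0.216]
(0.6, 0.22, 0.15) [-0.81  0.65  0.33  1.56  0.24  1.28 -0.59] [0.26 0.22 0.66] [0.127 0.12  0.2
[... 1302 characters left out ...]
(0.5565, 0.193, 0.1) [-0.83  0.64  0.35  1.73  0.24  1.14 -0.64] [0.25 0.22 0.67] [0.137 0.124 0.22 ]
(0.5565, 0.22, 0.15) [-0.86  0.6   0.35  1.66  0.23  1.25 -0.63] [0.23 0.21 0.68] [0.15  0.129 0.216]
(0.6, 0.22, 0.15) [-0.82  0.65  0.35  1.56  0.22  1.28 -0.58] [0.26 0.22 0.66] [0.132 0.124 0.246]
(0.6, 0.193, 0.1) [-0.79  0.69  0.35  1.63  0.23  1.17 -0.59] [0.28 0.23 0.65] [0.121 0.119 0.249]
(0.6, 0.22, 0.15) [-0.82  0.65  0.35  1.56  0.22  1.28 -0.58] [0.26 0.22 0.66] [0.132 0.124 0.246]
(0.47, 0.22, 0.15) [-0.96  0.49  0.33  1.84  0.24  1.21 -0.74] [0.18 0.19 0.71] [0.189 0.142 0.176]
(0.47, 0.193, 0.1) [-0.93  0.54  0.34  1.91  0.25  1.09 -0.74] [0.2  0.21 0.7 ] [0.174 0.136 0.179]
```

```bash
python3 -m pendant '{"xyz":[[0,0,-1.5],[0,0,-1.5],[0,0,-1.5],[0,0,-1.5],[0,0,-1.5],[0,0,-1.5],[0,0,-1.5],[0,0,-1.5]],"spin":[7,7,7,7,7,7,7,7],"claw":[1,1,1,1,1,1,1,1]}'; python3 -c "
from h import *
to((.0,.3,.3))"
```

```text
clock: 9.58
ee_pos: [-0.0983, 0.2118, 0.3108]
tool_rot: [1.709, 2.219, -0.639]
contact_force: [-0.4, 0.2, 0.3]
finger_gap: 0.002
q [-1.66 -0.07 -0.23  2.12 -0.22  1.58 -1.57] p [-0.0983  0.2118  0.3108] F [-0.4  0.2  0.3] t 9.58
M [[-0.269, 0.962, -0.055], [0.843, 0.208, -0.496], [-0.465, -0.179, -0.867]]
elbow [ 0.042 -0.035  0.776] wrist [-0.084  0.358  0.562]
tool cm [ 5.29 11.48 -3.97] norm 13.25
```

```bash
python3 -m pendant '{"xyz":[[1.3,2.9,-1],[1.3,2.9,-1],[1.3,2.9,-1],[1.3,2.8,-1],[0,0,0],[0,0,0],[0,0,0],[0,0,0]],"spin":[0,0,0,0,6.5,6.5,0,0],"claw":[1,1,1,1,0,0,0,0]}'; python3 -c "
from h import *
to((.3,.36,.3))"
```

```text
clock: 10.25
ee_pos: [-0.0005, 0.3, 0.2995]
tool_rot: [1.914, 1.993, -0.587]
contact_force: [0.5, -1.6, 0.6]
finger_gap: 0.502
q [-1.55  0.08 -0.08  2.   -0.08  1.58 -1.57] p [-0.0005  0.3     0.2995] F [ 0.5 -1.6  0.6] t 10.25
M [[-0.055, 0.997, -0.055], [0.868, 0.021, -0.497], [-0.494, -0.075, -0.866]]
elbow [0.04  0.043 0.776] wrist [0.013 0.45  0.551]
tool cm [ 3.52 30.08 -4.66] norm 30.64
```

```bash
python3 -m pendant '{"xyz":[[0.4,3.8,-0.6],[0.4,3.8,-0.6],[0.4,3.8,-0.6],[0.4,3.8,-0.6],[0.5,3.8,-0.6],[0.5,3.8,-0.6],[0.5,3.8,-0.6],[0.4,3.5,-0.5]],"spin":[0,0,0,0,0,0,0,0],"claw":[0,0,0,0,0,0,0,0]}'; python3 -c "
from h import *
to((.475,.35,.2)); print(clr(read_state()['qpos']))"
```

```text
clock: 10.92
ee_pos: [0.302, 0.36, 0.3007]
tool_rot: [1.914, 1.993, -0.586]
contact_force: [-1.2, 0.0, 0.3]
finger_gap: 0.501
q [-1.21  0.33  0.17  1.69  0.15  1.62 -1.03] p [0.302  0.36   0.3007] F [-1.2  0.   0.3] t 10.92
M [[-0.055, 0.997, -0.054], [0.868, 0.021, -0.497], [-0.494, -0.075, -0.866]]
elbow [0.099 0.154 0.748] wrist [0.316 0.515 0.551]
tool cm [ 3.16 17.97  8.28] norm 20.04
[0.261 0.24  0.252]
```

```bash
python3 -m pendant '{"xyz":[[0.25,3,1.9],[0.25,3,1.9],[0.25,3,1.9],[0.25,3,1.9],[0.25,3,1.9],[0.25,3,1.9],[0,0,0],[0,0,0]],"spin":[0,0,0,0,0,0,0,0],"claw":[0,0,0,0,0,0,0,0]}'; python3 - <<'E'
from h import *
to((.475,.297,.12)); print(clr(read_state()['qpos']))
for n in('side','top','wrist'):
    snap(n,n+'2.png')
E
```

```text
clock: 11.58
ee_pos: [0.4731, 0.3181, 0.18]
tool_rot: [1.916, 1.989, -0.592]
contact_force: [-1.5, -0.7, 0.3]
finger_gap: 0.5
q [-0.99  0.56  0.24  1.62  0.2   1.38 -0.8 ] p [0.4731 0.3181 0.18  ] F [-1.5 -0.7  0.3] t 11.58
M [[-0.052, 0.997, -0.058], [0.866, 0.017, -0.499], [-0.497, -0.076, -0.864]]
elbow [0.197 0.228 0.691] wrist [0.49  0.476 0.428]
tool cm [1.15 0.61 6.23] norm 6.36
[0.187 0.18  0.256]
```

View pics/side2.png

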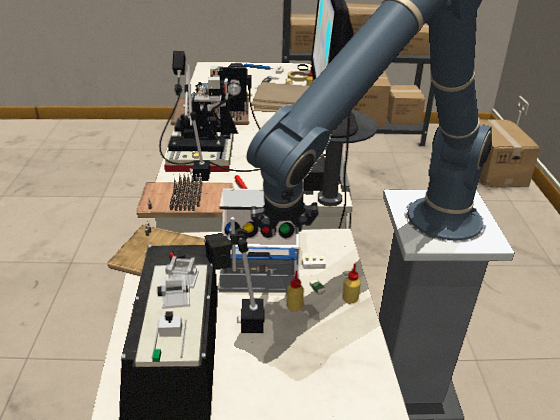

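View pics/wrist2.png

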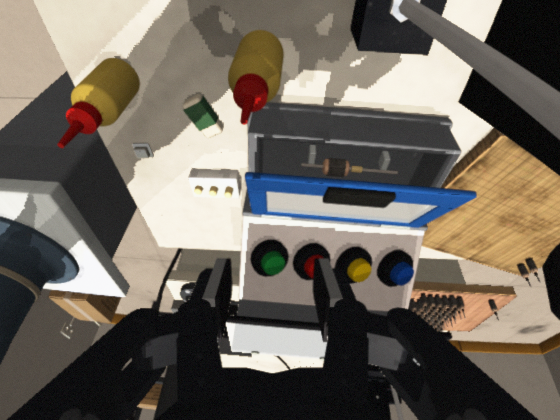

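View pics/top2.png

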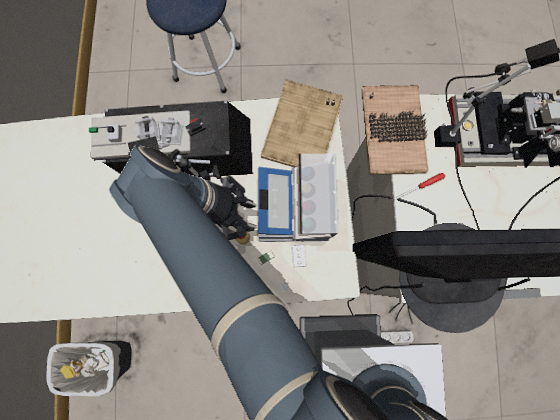

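```bash
python3 -m pendant '{"xyz":[[0,0.3,2.05],[0,0.3,2.05],[0.1,0.3,2.05],[0,0,0],[0.5,0.1,0.86],[0.5,0.1,0.86],[0.25,0,0.43],[0,0,0]],"spin":[0,0,0,0,0,0,0,0],"claw":[-0.4,-0.4,-0.4,-0.4,-0.4,-0.4,-0.4,-0.4]}'; python3 - <<'E'
from h import *
to((.478,.288,.068))
snap('wrist','wrist3.png');snap('side','side3.png')
E
```

```text
clock: 12.4
ee_pos: [0.4784, 0.2914, 0.101]
tool_rot: [1.914, 1.991, -0.587]
contact_force: [-0.5, 0.1, 0.5]
finger_gap: 0.701
q [-0.96  0.63  0.24  1.71  0.21  1.22 -0.81] p [0.4784 0.2914 0.101 ] F [-0.5  0.1  0.5] t 12.4
M [[-0.054, 0.997, -0.054], [0.867, 0.02, -0.498], [-0.495, -0.074, -0.866]]
elbow [0.222 0.248 0.669] wrist [0.495 0.449 0.35 ]
tool cm [1.34 0.2  3.03] norm 3.32
```

View pics/wrist3.png

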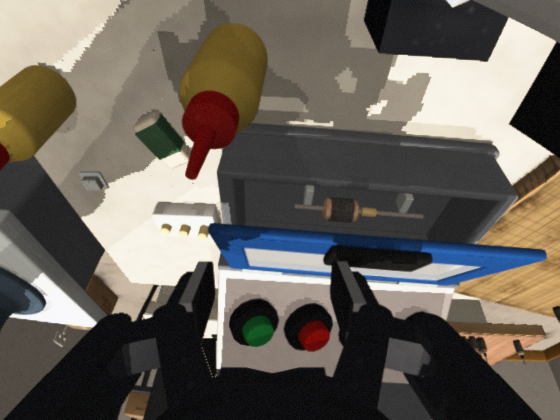

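View pics/side3.png

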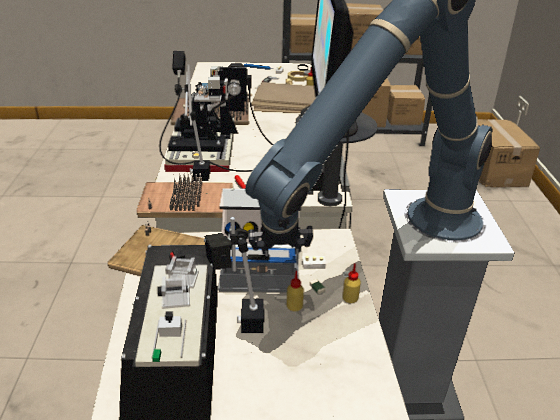

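```bash
python3 -m pendant '{"xyz":[[0.27,0.05,0.48],[0.27,0.05,0.48],[0.27,0.05,0.48],[0.27,0.05,0.48],[0,0,0],[0,0,0],[0,0,0],[0,0,0]],"spin":[0,0,0,0,0,0,0,0],"claw":[-0.4,-0.4,-0.4,-0.4,-0.4,-0.4,-0.4,-0.4]}'; python3 - <<'E'
from h import *
to((.478,.288,.068))
snap('wrist','wrist4.png')
E
```

```text
clock: 13.17
ee_pos: [0.4786, 0.2896, 0.0789]
tool_rot: [1.916, 1.989, -0.59]
contact_force: [-0.1, -0.7, 1.2]
finger_gap: 0.701
q [-0.95  0.66  0.23  1.73  0.21  1.18 -0.82] p [0.4786 0.2896 0.0789] F [-0.1 -0.7  1.2] t 13.17
M [[-0.052, 0.997, -0.056], [0.867, 0.018, -0.499], [-0.496, -0.075, -0.865]]
elbow [0.231 0.258 0.659] wrist [0.495 0.447 0.327]
tool cm [0.41 0.02 1.02] norm 1.1
```

View pics/wrist4.png

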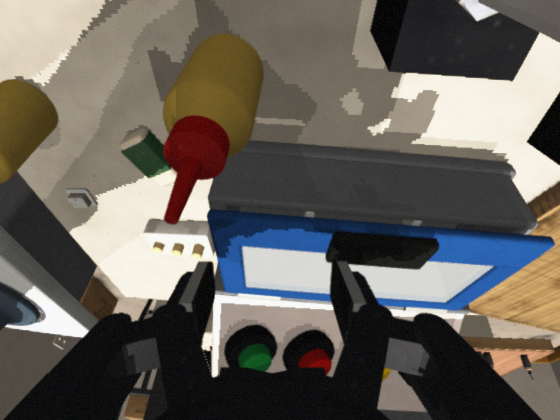

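```bash
python3 -m pendant '{"xyz":[[0.22,0.03,0.4],[0.22,0.03,0.4],[0.15,0.03,0.25],[0,0,0],[0,0,0],[0,0,0],[0,0,0],[0,0,0]],"spin":[0,0,0,0,0,0,0,0],"claw":[-0.4,-0.4,-0.4,-0.4,-0.4,-0.4,-0.4,-0.4]}'; python3 - <<'E'
from h import *
st()
snap('wrist','wrist5.png')
E
```

```text
clock: 13.88
ee_pos: [0.4794, 0.2908, 0.0709]
tool_rot: [1.915, 1.988, -0.587]
contact_force: [-6.9, 1.7, 22.2]
finger_gap: 0.701
q [-0.95  0.68  0.23  1.73  0.21  1.17 -0.83] p [0.4794 0.2908 0.0709] F [-6.9  1.7 22.2] t 13.88
M [[-0.051, 0.997, -0.054], [0.867, 0.018, -0.499], [-0.496, -0.072, -0.865]]
elbow [0.234 0.262 0.655] wrist [0.496 0.448 0.319]
```

View pics/wrist5.png

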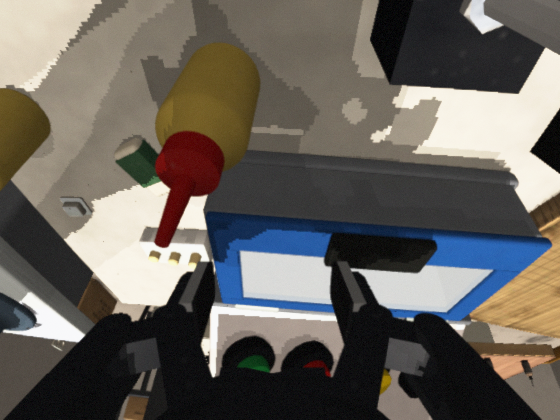

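```bash
python3 -m pendant '{"xyz":[[0,0,-1.5],[0,0,-2.5],[0,0,-2.5],[0,0,-2.5],[0,0,0],[0,0,0],[0,0,0],[0,0,0]],"spin":[0,0,0,0,0,0,0,0],"claw":[-0.4,-0.4,-0.4,1,1,1,1,1]}'; python3 - <<'E'
from h import *
import pickle
to((.55,.25,.19))
w=snap('wrist','wrist6.png');sd=snap('side','side6.png')
pickle.dump({'wrist':w,'side':sd},open('s6.pkl','wb'))
E
```

```text
clock: 14.6
ee_pos: [0.4833, 0.3335, 0.1437]
tool_rot: [1.915, 1.988, -0.592]
contact_force: [-0.3, -0.3, 0.5]
finger_gap: 0.002
q [-0.99  0.63  0.23  1.6   0.2   1.34 -0.82] p [0.4833 0.3335 0.1437] F [-0.3 -0.3  0.5] t 14.6
M [[-0.053, 0.997, -0.057], [0.866, 0.017, -0.5], [-0.498, -0.076, -0.864]]
elbow [0.214 0.253 0.67 ] wrist [0.5   0.491 0.392]
tool cm [-9.88  6.15 -0.21] norm 11.64
```

View pics/wrist6.png

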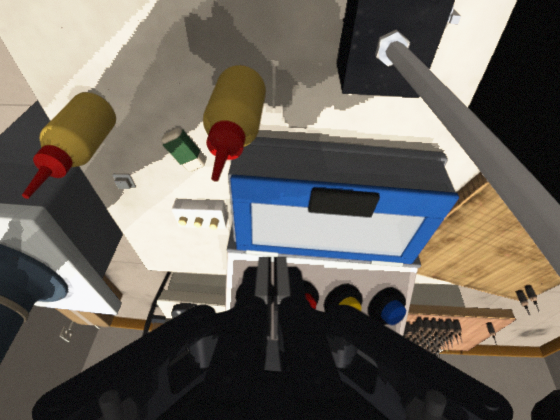

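View pics/side6.png

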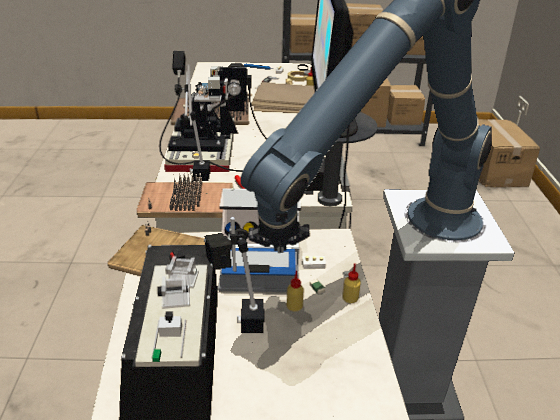

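```bash
python3 - <<'E'
from h import *
import pickle
d=pickle.load(open('s6.pkl','rb'));w=d['wrist'];s=d['side']
hsv=cv2.cvtColor(np.ascontiguousarray(w['pixels']),cv2.COLOR_RGB2HSV)
for c,lo,hi in [('yel',20,35),('blu',105,125)]:
    m=((hsv[...,0]>=lo)&(hsv[...,0]<=hi)&(hsv[...,1]>120)&(hsv[...,2]>60)).astype(np.uint8); m[:282]=0; m[345:]=0; m[:,:320]=0; m[:,420:]=0
    k,l,stt,ce=cv2.connectedComponentsWithStats(m)
    for i in range(1,k):
        if stt[i,4]>30: print(c,ce[i].round(1),stt[i],onz(w,*ce[i],.1).round(4))
print('pad',onz(w,343,203,.07).round(4), 'side pad z.07',onz(s,258.5,268,.07).round(4))
print('visor proj',proj(w,[.53,.207,.161]))
a=s['pixels'][230:300,210:310]; cv2.imwrite('pics/sd6.png',cv2.resize(a[:,:,::-1],None,fx=7,fy=7,interpolation=cv2.INTER_CUBIC))
E
```

```text
yel [351.1 302.7] [339 297  23  14 165] [0.5549 0.2099 0.1   ]
blu [393.4 312.4] [382 301  24  24 390] [0.5992 0.1945 0.1   ]
pad [0.53   0.3117 0.07  ] side pad z.07 [0.5299 0.3101 0.07  ]
visor proj [325.83838815 372.39051674]
```

View pics/sd6.png

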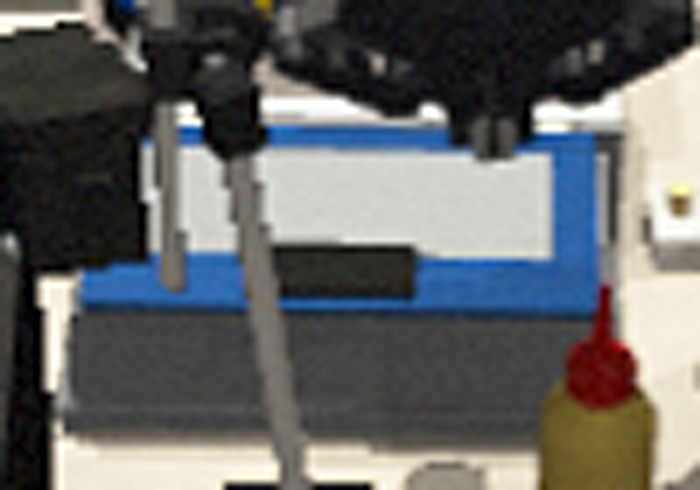

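```bash
python3 -m pendant '{"xyz":[[-3.0,0,0],[-3.0,0.2,0],[-1.0,1.5,0],[-1.0,1.5,0],[-1.0,1.5,0],[-0.8,1.4,0],[0,0,0],[0,0,0]],"spin":[0,0,0,0,0,0,0,0],"claw":[1,1,1,1,1,1,1,1]}'; python3 - <<'E'
from h import *
to((.5565+.0023,.1955+.02,.0983+.0346)); print(clr(read_state()['qpos']))
import pickle
w=snap('wrist','wrist7.png')
E
```

```text
clock: 15.37
ee_pos: [0.5501, 0.2502, 0.1886]
tool_rot: [1.917, 1.988, -0.589]
contact_force: [-0.1, 0.5, -0.2]
finger_gap: -0.003
q [-0.86  0.58  0.28  1.58  0.24  1.36 -0.66] p [0.5501 0.2502 0.1886] F [-0.1  0.5 -0.2] t 15.37
M [[-0.051, 0.997, -0.056], [0.867, 0.016, -0.498], [-0.496, -0.074, -0.865]]
elbow [0.229 0.208 0.685] wrist [0.568 0.408 0.437]
tool cm [-0.29  1.22  6.5 ] norm 6.62
[0.152 0.135 0.227]
```

View pics/wrist7.png

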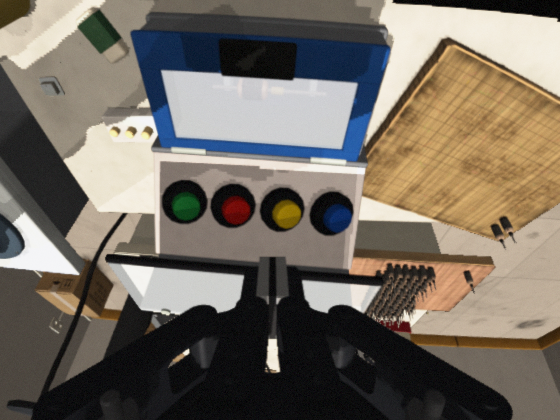

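```bash
python3 - <<'E'
from h import *
import pickle
w=snapshot('wrist'); t=pickle.load(open('s0.pkl','rb')); 
hsv=cv2.cvtColor(np.ascontiguousarray(w['pixels']),cv2.COLOR_RGB2HSV)
S={'yel':(248.4,227.2),'red':(266.2,227.7),'grn':(284.4,228.0)}
Tt={'yel':(306.1,187.8),'red':(306.9,205.4),'grn':(307,222)}
for c,lo,hi in [('yel',20,35),('blu',105,125),('grn',50,85),('red',0,6)]:
    m=((hsv[...,0]>=lo)&(hsv[...,0]<=hi)&(hsv[...,1]>110)&(hsv[...,2]>40)).astype(np.uint8); m[:175]=0; m[240:]=0; m[:,:150]=0; m[:,365:]=0
    k,l,stt,ce=cv2.connectedComponentsWithStats(m); i=1+np.argmax(stt[1:,4])
    P=onz(w,*ce[i],.1); print(c,ce[i].round(1),stt[i],P.round(4))
    if c in S: Q=tri([(w,*ce[i]),(t['side'],*S[c])]); print('  tri w+s',Q.round(4)); Q=tri([(w,*ce[i]),(t['side'],*S[c]),(t['top'],*Tt[c])]); print('  all',Q.round(4))
E
```

```text
yel [287.3 214.9] [273 201  30  29 657] [0.5562 0.1946 0.1   ]
  tri w+s [0.5558 0.2045 0.1084]
  all [0.5564 0.1928 0.0995]
blu [338. 219.] [324 205  29  29 599] [0.5997 0.1938 0.1   ]
grn [186.7 207. ] [173 194  28  27 602] [0.4689 0.196  0.1   ]
  tri w+s [0.4689 0.1963 0.1007]
  all [0.4692 0.1943 0.0995]
red [236.8 210.9] [223 197  29  29 563] [0.5127 0.1954 0.1   ]
  tri w+s [0.513  0.1977 0.1023]
  all [0.5125 0.1924 0.0982]
```

```bash
python3 -m pendant '{"xyz":[[-0.15,0.6,2],[-0.1,0.6,2],[0,0,2],[0,0,2],[0,0,0.9],[0,0,0],[0,0,0],[0,0,0]],"spin":[0,0,0,0,0,0,0,0],"claw":[1,1,1,1,1,1,1,1]}'; python3 - <<'E'
from h import *
to((.5563,.196,.0985)); print(clr(read_state()['qpos']))
w=snap('wrist','wrist8.png');snap('side','side8.png')
E
```

```text
clock: 16.13
ee_pos: [0.5575, 0.2063, 0.1132]
tool_rot: [1.914, 1.991, -0.584]
contact_force: [0.1, -0.8, 0.5]
finger_gap: 0.002
q [-0.81  0.64  0.28  1.68  0.26  1.19 -0.66] p [0.5575 0.2063 0.1132] F [ 0.1 -0.8  0.5] t 16.13
M [[-0.053, 0.997, -0.053], [0.868, 0.02, -0.497], [-0.494, -0.072, -0.866]]
elbow [0.257 0.214 0.667] wrist [0.575 0.364 0.361]
tool cm [-0.16 -0.03  1.8 ] norm 1.8
[0.13  0.121 0.234]
```

View pics/wrist8.png

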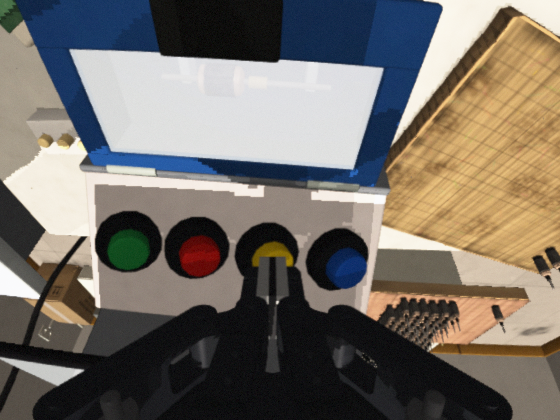

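View pics/side8.png

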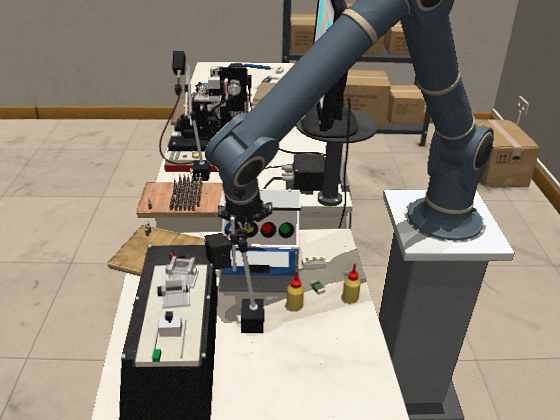

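```bash
python3 -m pendant '{"xyz":[[-0.1,0,0.6],[0,0,0.6],[0,0,0.4],[0,0,0.2],[0,0,0.2],[0,0,0],[0,0,0],[0,0,0]],"spin":[0,0,0,0,0,0,0,0],"claw":[1,1,1,1,1,1,1,1]}'; python3 - <<'E'
from h import *
to((.5563,.196,.0985))
E
```

```text
clock: 16.9
ee_pos: [0.5571, 0.1964, 0.0978]
tool_rot: [1.915, 1.991, -0.581]
contact_force: [-2.4, 6.3, 12.8]
finger_gap: -0.0
q [-0.8   0.65  0.28  1.7   0.26  1.15 -0.66] p [0.5571 0.1964 0.0978] F [-2.4  6.3 12.8] t 16.9
M [[-0.053, 0.997, -0.052], [0.868, 0.02, -0.495], [-0.493, -0.071, -0.867]]
elbow [0.263 0.215 0.664] wrist [0.574 0.353 0.346]
tool cm [-0.07 -0.08 -0.04] norm 0.11
```

```bash
python3 - <<'E'
from h import *
w=snap('wrist'); a=w['pixels'][180:330,90:400]; cv2.imwrite('pics/w9.png',cv2.resize(a[:,:,::-1],None,fx=2.5,fy=2.5,interpolation=cv2.INTER_CUBIC))
w=snap('side'); a=w['pixels'][190:280,200:310]; cv2.imwrite('pics/s9.png',cv2.resize(a[:,:,::-1],None,fx=6,fy=6,interpolation=cv2.INTER_CUBIC))
E
```

```text
(no output)
```

View pics/w9.png

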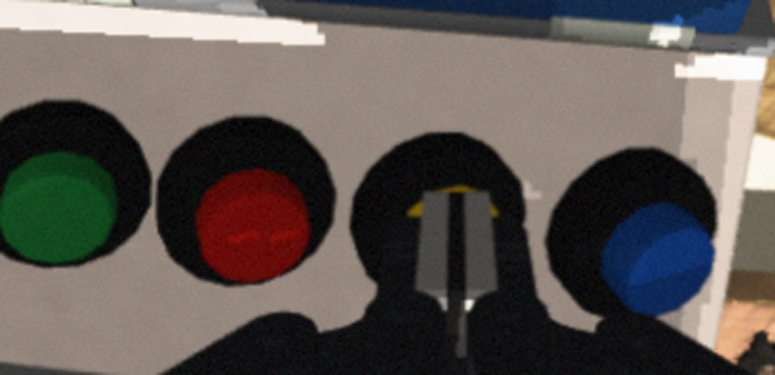

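View pics/s9.png

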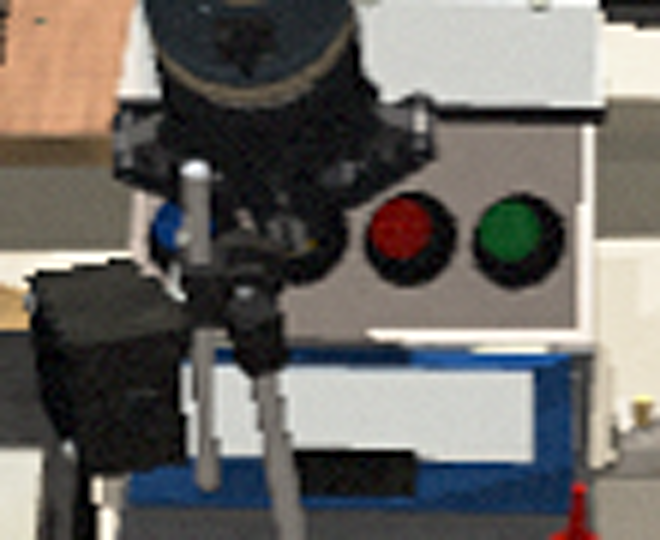

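```bash
python3 -m pendant '{"xyz":[[0,0,0.1],[0,0,0],[0,0,0],[0,0,0],[0,0,0],[0,0,0],[0,0,0],[0,0,0]],"spin":[0,0,0,0,0,0,0,0],"claw":[1,1,1,1,1,1,1,1]}'; python3 - <<'E'
from h import *
to((.5563,.196,.0985))
E
```

```text
clock: 17.67
ee_pos: [0.5571, 0.1964, 0.0976]
tool_rot: [1.915, 1.992, -0.581]
contact_force: [-2.7, 6.8, 16.0]
finger_gap: -0.001
q [-0.8   0.65  0.28  1.7   0.26  1.15 -0.66] p [0.5571 0.1964 0.0976] F [-2.7  6.8 16. ] t 17.67
M [[-0.053, 0.997, -0.051], [0.869, 0.02, -0.495], [-0.493, -0.071, -0.867]]
elbow [0.263 0.215 0.664] wrist [0.574 0.353 0.346]
tool cm [-0.07 -0.09 -0.05] norm 0.12
```

```bash
python3 -m pendant '{"xyz":[[0,0,-0.3],[0,0,0],[0,0,0],[0,0,0],[0,0,0],[0,0,0],[0,0,0],[0,0,0]],"spin":[0,0,0,0,0,0,0,0],"claw":[1,1,1,1,1,1,1,1]}';python3 -m pendant '{"xyz":[[0,0,-0.2],[0,0,0],[0,0,0],[0,0,0],[0,0,0],[0,0,0],[0,0,0],[0,0,0]],"spin":[0,0,0,0,0,0,0,0],"claw":[1,1,1,1,1,1,1,1]}'; python3 -m pendant '{"xyz":[[0,0,-0.2],[0,0,0],[0,0,0],[0,0,0],[0,0,0],[0,0,0],[0,0,0],[0,0,0]],"spin":[0,0,0,0,0,0,0,0],"claw":[1,1,1,1,1,1,1,1]}'; python3 - <<'E'
from h import *
to((.5563,.196,.0985))
E
```

```text
clock: 18.33
ee_pos: [0.557, 0.1964, 0.0981]
tool_rot: [1.915, 1.991, -0.583]
contact_force: [0.1, 4.1, 7.7]
finger_gap: 0.004
clock: 19.0
ee_pos: [0.5569, 0.1965, 0.0988]
tool_rot: [1.915, 1.99, -0.585]
contact_force: [2.7, 3.9, 2.0]
finger_gap: 0.001
clock: 19.67
ee_pos: [0.5564, 0.1966, 0.1008]
tool_rot: [1.915, 1.989, -0.588]
contact_force: [3.2, 2.5, 1.5]
finger_gap: 0.001
q [-0.8   0.65  0.28  1.7   0.26  1.16 -0.66] p [0.5564 0.1966 0.1008] F [3.2 2.5 1.5] t 19.67
M [[-0.052, 0.997, -0.055], [0.867, 0.018, -0.498], [-0.496, -0.074, -0.865]]
elbow [0.262 0.215 0.664] wrist [0.574 0.354 0.349]
tool cm [0.06 0.   0.24] norm 0.24
```

```bash
python3 -m pendant '{"xyz":[[0,0,-1.2],[0,0,-1.5],[-0.06,1.09,-0.06],[-0.06,1.09,-0.06],[-0.06,1.09,-0.06],[-0.06,1.09,-0.06],[0,0,0],[0,0,0]],"spin":[0,0,0,0,0,0,0,0],"claw":[1,1,1,1,1,1,1,1]}'; python3 - <<'E'
from h import *
to((.600,.196,.0985)); print(clr(read_state()['qpos']))
w=snap('wrist'); a=w['pixels'][150:330,0:400]; cv2.imwrite('pics/w10.png',cv2.resize(a[:,:,::-1],None,fx=2,fy=2,interpolation=cv2.INTER_CUBIC))
E
```

```text
clock: 20.33
ee_pos: [0.6017, 0.2087, 0.1233]
tool_rot: [1.917, 1.987, -0.592]
contact_force: [0.1, 0.1, 1.0]
finger_gap: -0.001
q [-0.77  0.69  0.28  1.56  0.25  1.25 -0.61] p [0.6017 0.2087 0.1233] F [0.1 0.1 1. ] t 20.33
M [[-0.051, 0.997, -0.057], [0.866, 0.016, -0.5], [-0.497, -0.075, -0.864]]
elbow [0.28  0.218 0.651] wrist [0.62  0.367 0.371]
tool cm [ 0.14 -0.    2.79] norm 2.8
[0.115 0.115 0.261]
```

View pics/w10.png

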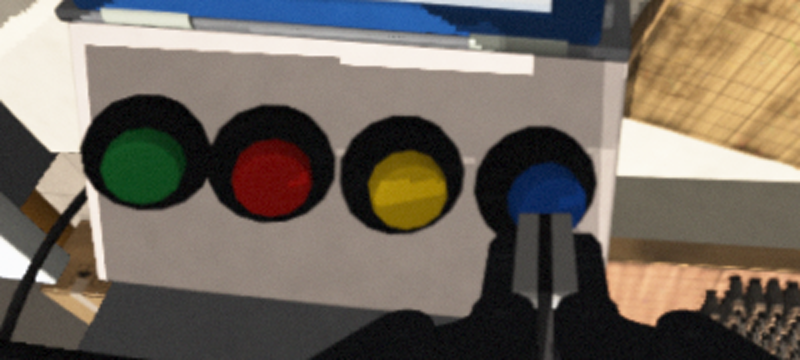

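```bash
python3 -m pendant '{"xyz":[[0.1,0,1],[0,0,1],[0,0,0.5],[0,0,0.3],[0,0,0.3],[0,0,0],[0,0,0],[0,0,0]],"spin":[0,0,0,0,0,0,0,0],"claw":[1,1,1,1,1,1,1,1]}'; python3 - <<'E'
from h import *
to((.600,.196,.0985))
w=snap('wrist'); a=w['pixels'][150:330,0:400]; cv2.imwrite('pics/w11.png',cv2.resize(a[:,:,::-1],None,fx=2,fy=2,interpolation=cv2.INTER_CUBIC))
E
```

```text
clock: 21.05
ee_pos: [0.6002, 0.197, 0.0978]
tool_rot: [1.915, 1.991, -0.584]
contact_force: [-0.6, 3.7, 6.1]
finger_gap: -0.001
q [-0.76  0.7   0.28  1.6   0.26  1.18 -0.61] p [0.6002 0.197  0.0978] F [-0.6  3.7  6.1] t 21.05
M [[-0.053, 0.997, -0.053], [0.868, 0.019, -0.497], [-0.494, -0.072, -0.866]]
elbow [0.288 0.22  0.645] wrist [0.618 0.354 0.346]
tool cm [-0.12 -0.02 -0.01] norm 0.12
```

View pics/w11.png

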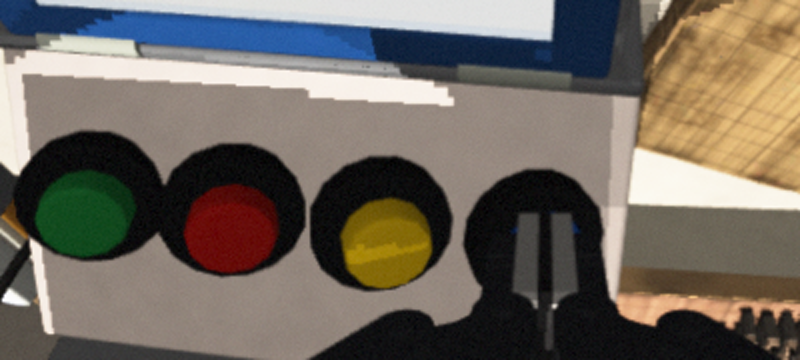

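```bash
python3 -m pendant '{"xyz":[[0,0,0.15],[0,0,0],[0,0,0],[0,0,0],[0,0,0],[0,0,0],[0,0,0],[0,0,0]],"spin":[0,0,0,0,0,0,0,0],"claw":[1,1,1,1,1,1,1,1]}'; python3 -m pendant '{"xyz":[[0,0,-0.3],[0,0,0],[0,0,0],[0,0,0],[0,0,-0.2],[0,0,0],[0,0,0],[0,0,0]],"spin":[0,0,0,0,0,0,0,0],"claw":[1,1,1,1,1,1,1,1]}'
```

```text
clock: 21.77
ee_pos: [0.6002, 0.197, 0.0975]
tool_rot: [1.915, 1.991, -0.583]
contact_force: [-2.1, 4.4, 10.9]
finger_gap: -0.0
clock: 22.43
ee_pos: [0.6005, 0.1977, 0.0997]
tool_rot: [1.915, 1.99, -0.586]
contact_force: [3.0, 4.1, 1.8]
finger_gap: 0.001
```

```bash
python3 -m pendant '{"xyz":[[0,0,-1.6],[0,0,-1.6],[0.13,-2.6,0.15],[0.13,-2.6,0.15],[0.13,-2.6,0.15],[0.13,-2.6,0.15],[0.13,-2.6,0.15],[0,0,0]],"spin":[0,0,0,0,0,0,0,0],"claw":[1,1,1,1,1,1,1,1]}'; python3 - <<'E'
from h import *
to((.469,.1975,.098)); print(clr(read_state()['qpos']))
w=snap('wrist'); a=w['pixels'][150:330,160:560]; cv2.imwrite('pics/w12.png',cv2.resize(a[:,:,::-1],None,fx=2,fy=2,interpolation=cv2.INTER_CUBIC))
E
```

```text
clock: 23.1
ee_pos: [0.4654, 0.2115, 0.1266]
tool_rot: [1.912, 1.993, -0.6]
contact_force: [-0.6, 0.1, -0.2]
finger_gap: -0.003
q [-0.91  0.53  0.26  1.85  0.26  1.18 -0.76] p [0.4654 0.2115 0.1266] F [-0.6  0.1 -0.2] t 23.1
M [[-0.058, 0.996, -0.061], [0.865, 0.019, -0.502], [-0.499, -0.082, -0.863]]
elbow [0.203 0.197 0.702] wrist [0.484 0.37  0.375]
tool cm [0.19 0.57 3.15] norm 3.21
[0.173 0.139 0.192]
```

View pics/w12.png

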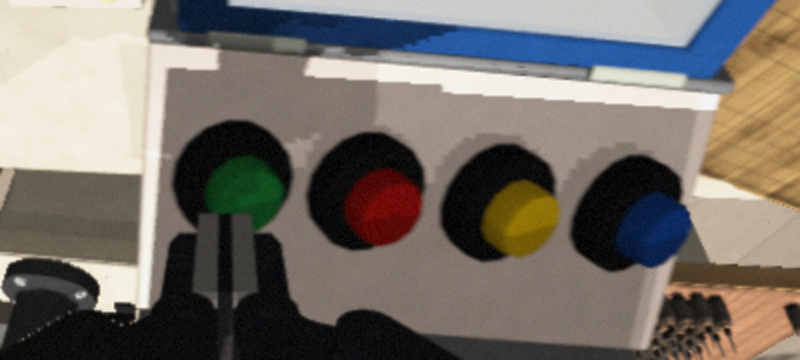

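```bash
python3 -m pendant '{"xyz":[[0.15,0.55,0.8],[0,0,1],[0,0,0.7],[0,0,0.4],[0,0,0.3],[0,0,0.25],[0,0,0],[0,0,0]],"spin":[0,0,0,0,0,0,0,0],"claw":[1,1,1,1,1,1,1,1]}'; python3 - <<'E'
from h import *
to((.469,.1975,.098))
w=snap('wrist'); a=w['pixels'][150:330,160:560]; cv2.imwrite('pics/w13.png',cv2.resize(a[:,:,::-1],None,fx=2,fy=2,interpolation=cv2.INTER_CUBIC))
E
```

```text
clock: 23.82
ee_pos: [0.4757, 0.1974, 0.0969]
tool_rot: [1.915, 1.989, -0.586]
contact_force: [0.7, 1.0, 4.3]
finger_gap: 0.0
q [-0.89  0.56  0.27  1.87  0.27  1.1  -0.76] p [0.4757 0.1974 0.0969] F [0.7 1.  4.3] t 23.82
M [[-0.052, 0.997, -0.054], [0.867, 0.019, -0.498], [-0.495, -0.072, -0.866]]
elbow [0.219 0.206 0.691] wrist [0.492 0.355 0.346]
tool cm [-0.01 -0.67 -0.06] norm 0.68
```

View pics/w13.png

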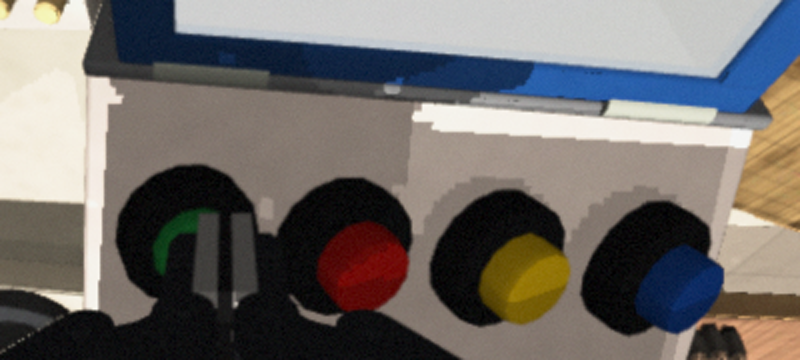

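```bash
python3 -m pendant '{"xyz":[[0,-0.1,0.15],[0,0,0.1],[0,0,0],[0,0,0],[0,0,0],[0,0,0],[0,0,0],[0,0,0]],"spin":[0,0,0,0,0,0,0,0],"claw":[1,1,1,1,1,1,1,1]}'; python3 - <<'E'
from h import *
to((.469,.1975,.098))
E
```

```text
clock: 24.53
ee_pos: [0.4751, 0.1968, 0.0957]
tool_rot: [1.915, 1.99, -0.583]
contact_force: [0.9, 2.9, 9.7]
finger_gap: -0.003
q [-0.89  0.56  0.27  1.88  0.27  1.1  -0.76] p [0.4751 0.1968 0.0957] F [0.9 2.9 9.7] t 24.53
M [[-0.052, 0.997, -0.052], [0.868, 0.019, -0.497], [-0.494, -0.071, -0.866]]
elbow [0.219 0.206 0.691] wrist [0.491 0.354 0.345]
tool cm [-0.02 -0.62 -0.21] norm 0.65
```

```bash
python3 -m pendant '{"xyz":[[0,0,0.15],[0,0,0],[0,0,0],[0,0,0],[0,0,0],[0,0,0],[0,0,0],[0,0,0]],"spin":[0,0,0,0,0,0,0,0],"claw":[1,1,1,1,1,1,1,1]}'; python3 - <<'E'
from h import *
w=snap('wrist'); a=w['pixels'][150:330,160:560]; cv2.imwrite('pics/w14.png',cv2.resize(a[:,:,::-1],None,fx=2,fy=2,interpolation=cv2.INTER_CUBIC))
E
```

```text
clock: 25.2
ee_pos: [0.4751, 0.1967, 0.0954]
tool_rot: [1.915, 1.99, -0.582]
contact_force: [-0.5, 5.3, 16.4]
finger_gap: -0.002
```

View pics/w14.png

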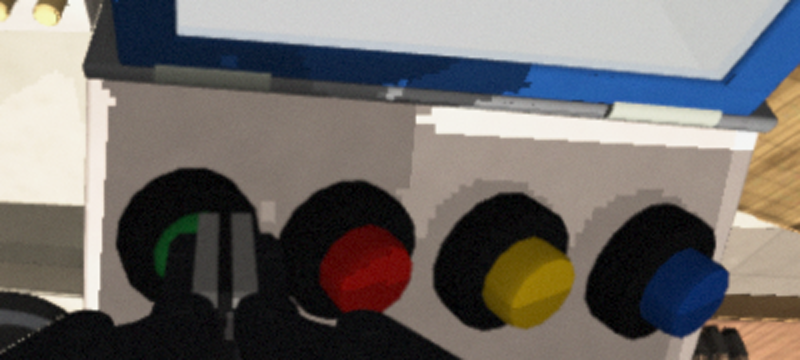

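```bash
python3 -m pendant '{"xyz":[[0,0,-1],[0,0,-1],[0.05,-0.6,0],[0,0,0],[0,0,0],[0,0,0],[0,0,0],[0,0,0]],"spin":[0,0,0,0,0,0,0,0],"claw":[1,1,1,1,1,1,1,1]}'; python3 - <<'E'
from h import *
to((.469,.1975,.098))
w=snap('wrist'); a=w['pixels'][150:330,160:560]; cv2.imwrite('pics/w15.png',cv2.resize(a[:,:,::-1],None,fx=2,fy=2,interpolation=cv2.INTER_CUBIC))
E
```

```text
clock: 25.92
ee_pos: [0.4686, 0.205, 0.1103]
tool_rot: [1.916, 1.989, -0.589]
contact_force: [0.6, 0.2, -0.0]
finger_gap: -0.001
q [-0.9   0.54  0.27  1.87  0.26  1.13 -0.77] p [0.4686 0.205  0.1103] F [ 0.6  0.2 -0. ] t 25.92
M [[-0.052, 0.997, -0.056], [0.867, 0.018, -0.499], [-0.496, -0.074, -0.865]]
elbow [0.21  0.202 0.697] wrist [0.486 0.363 0.359]
tool cm [-0.04  0.11  1.43] norm 1.44
```

View pics/w15.png

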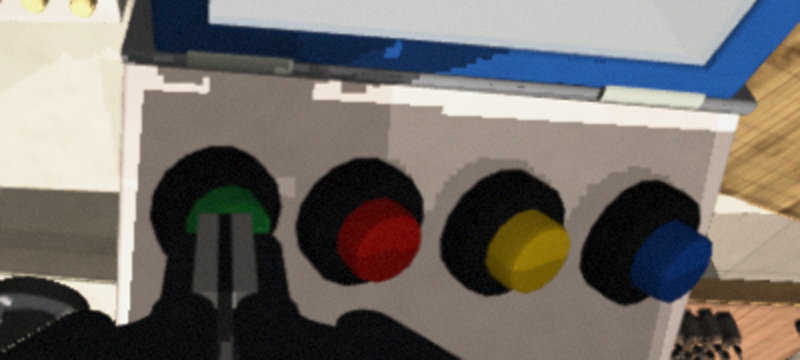

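Centred on green now; press it once more to be certain, then release.

```bash
python3 -m pendant '{"xyz":[[0,0.05,0.6],[0,0,0.6],[0,0,0.3],[0,0,0.2],[0,0,0],[0,0,0],[0,0,0],[0,0,0]],"spin":[0,0,0,0,0,0,0,0],"claw":[1,1,1,1,1,1,1,1]}';  python3 -m pendant '{"xyz":[[0,0,0.15],[0,0,0],[0,0,0],[0,0,0],[0,0,0],[0,0,0],[0,0,0],[0,0,0]],"spin":[0,0,0,0,0,0,0,0],"claw":[1,1,1,1,1,1,1,1]}'
```

```text
clock: 26.63
ee_pos: [0.4684, 0.1986, 0.0976]
tool_rot: [1.916, 1.991, -0.586]
contact_force: [-2.7, 6.5, 14.9]
finger_gap: 0.001
clock: 27.3
ee_pos: [0.4684, 0.1986, 0.0974]
tool_rot: [1.916, 1.991, -0.585]
contact_force: [-5.9, 7.5, 22.4]
finger_gap: 0.001
```

```bash
python3 -m pendant '{"xyz":[[0,0,-1],[0,0,-2],[0,0,-2.5],[0,0,-2.5],[0,0,-2.5],[0,0,-2],[0,0,0],[0,0,0]],"spin":[0,0,0,0,0,0,0,0],"claw":[1,1,1,1,1,1,1,1]}'; python3 - <<'E'
from h import *
st()
w=snap('wrist','wrist16.png');snap('side','side16.png');snap('top','top16.png')
E
```

```text
clock: 27.97
ee_pos: [0.4753, 0.2585, 0.2026]
tool_rot: [1.915, 1.99, -0.586]
contact_force: [0.2, 0.2, -0.1]
finger_gap: -0.001
q [-0.95  0.48  0.26  1.71  0.24  1.36 -0.75] p [0.4753 0.2585 0.2026] F [ 0.2  0.2 -0.1] t 27.97
M [[-0.053, 0.997, -0.054], [0.867, 0.019, -0.498], [-0.495, -0.073, -0.866]]
elbow [0.182 0.188 0.714] wrist [0.492 0.416 0.452]
```

View pics/wrist16.png

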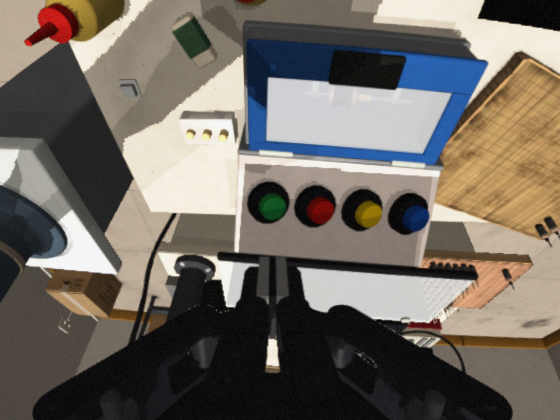

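View pics/side16.png

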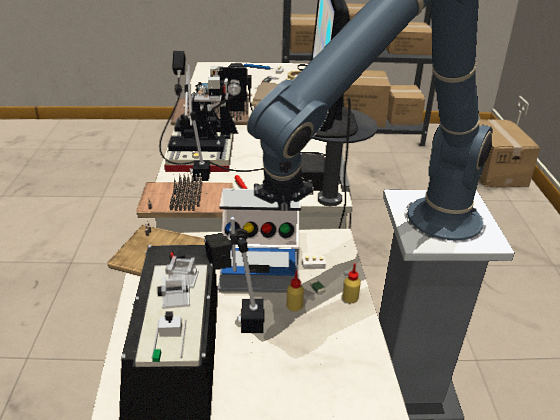

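```bash
python3 -c "
from bench import *
sign_off(); print(read_state()['clock'])"
```

```text
the job is handed in; nothing more can be done
the job is handed in; nothing more can be done
```

The lid is shut and I pressed yellow, blue and green in that order, letting each come up before the next. I handed the job in at about 28 s of the 58 s allowed; no verdict is reported.

- **Tilting the tool:** the moves allow only shifts and a spin. To tilt the tool about 30° towards the keys, I pushed the arm repeatedly against its inner reach limit, and the tilt it picked up there stayed.
- **Lid:** I pressed the near end of the black pad with one half-open finger, which kept the hand clear of the sensor stand. The lid stopped hard at 22 N. Pictures afterwards placed the pad where it lies when the lid is shut.
- **Keys:** each key was pressed until it met a stiff stop at 11–23 N.
- **Green pressed twice:** the first press sat about 7 mm off centre and reached its stop about 2 mm lower than the others. I let it up and pressed it again on centre, where it stopped at the same height as yellow and blue.
- **Last checks:** the final pictures showed all four keys up and the lid shut, with the contact force near zero. The oil bottle, eraser and trial block looked to be where they started, by eye only. The red key was never touched.

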